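# Rack the spare bench pins from the stock box

### The arm

A 6-joint arm with a two-finger parallel gripper is mounted at the origin on a cart in front of the work surface, level with it; the furniture and walls round the work are solid. World frame = base frame: x ahead of the robot, y to its left, z up, the work surface at z = 0. Lengths are in mm, angles in rad, forces in N, time in s.
With the tool pointing down it reaches from about 350 to 775 mm from the base axis. Payload 7.3 kg.
Tool frame: the origin (TCP) lies between the finger pads; the fingertips stand 11 mm ahead of it and the grasp point (between the pads) lies 8 mm behind it; z points along the fingers, x is the direction in which the jaws open and shut, and the axes are right-handed (so a half turn about z gives the same grasp; the last joint's range is limited). The gripper opens to 92 mm and grips with 3 to 60 N. Pads are 19 mm wide; open, the fingers measure 130 mm over their backs; the gripper's body (75 mm by 190 mm) begins 47 mm behind the grasp point.
Start: joints at [1.106, 0.342, 1.524, -0, 1.275, -0.146], TCP at [164.534, 498.57, 237.741] pointing down, gripper open.
Joint ranges: [-2.53, 2.53], [-0.77, 2.02], [0.04, 2.7], [-1, 4.14], [0.28, 2.66], [-3.11, 3.11]. Speed limits (rad/s): [2.57, 2.57, 3.14, 3.14, 3.14, 3.14].

### API

Orientations are given as [roll, pitch, yaw] about the fixed x, y, z axes, in that order (R = Rz(yaw) Ry(pitch) Rx(roll)).
In Python, from cell import ctrl, vision, order gives the robot as it stands. The module is installed in compiled form; this text tells all that it offers.
- The arm moves only by the shell command python3 -m pendant 'ROWS' [FORCE]. ROWS is JSON, a list of rows, each a list of 7 numbers: the turn, a rotation vector about the tool's x, y, z in rad, then the shift along the tool's x, y, z in cm, then the opening in per cent of the stroke, from 0 (shut) to 100 (fully open). In form: [[ax, ay, az, tx, ty, tz, jaw], ...]. A call has 1 to 20 rows; each row is the pose to reach, as a shift and turn from the pose measured when the call began, along the tool's axes at that moment; what a row does not reach only later rows make up. A row lasts 1/10 s, in which the tool goes at most 50 mm and 8.59 degrees, less where a joint would pass 70% of its speed; a pose out of reach is approached as far as the arm can. A call with a gripper value outside its range is refused whole. The fingers move at their own pace and stop on an object; FORCE is the grip in N (left out, the last holds). Time passes only in rows, so rows that repeat a pose let the fingers close. It gives the time, the measured TCP pose, the force and the opening at its end, in the units of the state.
- ctrl.get_obs(): the state, without advancing time (a new reading comes with each control period).
- vision.snapshot(name): name is "scene" or "top" or "wrist"; returns the picture (400x640x3 uint8, red, green, blue); there is no depth.
- vision.camera_params(name): a dict with "K" (3x3 intrinsics, pixels), "position" and "rotation" of the camera in the world. Camera axes: x right, y down, z forward; pixel columns grow to the right and rows downward; lengths in mm; the calibration is good to about 2 mm. The wrist camera is an equidistant fisheye: a pixel r from the principal point sees the ray r / f radians off the axis. A picture is of the moment at which its call begins: read the wrist's pose just before it. camera_params takes no time and is no camera call; for the wrist camera it gives the pose at the moment of the call.
- order.sign_off(): hands the job in, once; it reports no verdict.
The state is a dict: "clock": time; "joint_pos": joint angles; "joint_vel": joint speeds; "joint_torque": joint torques, N m; "eef_pos": TCP position; "orientation": TCP orientation; "ft_force": force on the tool from outside, world axes, zero at the start; "torque": the same for the moment, N m; "gripper_width": finger opening in mm.
Only numpy, scipy, OpenCV 4.12 (cv2) and the standard library are available. Lean on these libraries where they do the work, as an engineer would, in place of code of your own. Each camera call takes 0.05 s, during which the arm holds its last target.

### The job

Swing the hatch of the stock box right back so that it stays open, take out every bench pin that is in the box, and push each one tang first into a mortise of the rack, any mortise, until its shoulders are fully home against the front of the rack. The tang is all you can reach in the box and it is also the end that goes in, so put each pin down and take it again by its broad end. When all are racked, shut the hatch again and leave the hammer, the spirit lamp and the jar where they are.

Things in the scene. Friction and masses are not known exactly. Their poses are not given: they have to be found in the camera images.
- stock_box: Fixed bottomless plywood box, 86x160 mm, 50 mm high, open at the front. Origin: bench level, mid-width, below the roof's front edge; x points to its back, y along its width, z up. Roof over x = 0 to 86 mm (underside 44 mm). The shut hatch is a flat hood over x = -80 to 0 mm, its rim reaching down to 31 mm. Three lanes 43 mm wide, middles y = -48, 0, 48 mm, ribs between them under the roof.
- hatch (a joint): Hatch angle, rad: 0 shut (level on the box), 2.0 right back against its stop; it grows as the front edge goes up and over to the back. 0.15 kg, no spring: below about 1.5 it falls shut, above about 1.65 it falls back and stays open.
- hatch_hinge (a point): Middle of the hatch's hinge line, at the front edge of the roof, 47 mm above the bench; the line runs along the box's y. Axes as the box's.
- hatch_bar (a point): Middle of the hatch's handle: a level round steel bar 10 mm thick, 100 mm long, parallel to the hinge and 122 mm from it, with 37 mm open between bar and hatch edge. At angle q it lies 122 mm*cos(q) in front of the hinge and 122 mm*sin(q) above it (4 mm more across). It turns in a grip from above.
- rack: Dark hardwood beam fixed on the bench, 50 x 186 mm, 46 mm high, with three mortises right through it, opening to the front. Origin: at bench level in the middle of its front face; x points into the rack, square to the front face, y along it, z up.
- mortise0 (a point): Middle of the mouth of a mortise, in the rack's front face at bench level (rack y = -60 mm). The mortise is 24 mm wide and 28 mm high, its floor is the bench; it runs along the rack's x. Axes as the rack's.
- mortise1 (a point): The same, rack y = 0.
- mortise2 (a point): The same, rack y = +60 mm.
- pin0: Flat T-shaped bench pin, pale wood, 20 mm thick, about 0.12 kg: tang 16 mm wide, 60 mm long; broad end 30 mm wide, 70 mm long, its outer 30 mm notched. Origin: underside, on the shoulder line; x points along the tang (tip at +60 mm, broad end to -70 mm), z up. In the box it lies on the bench in a lane, tang to the front under the hatch, broad end under the roof.
- pin1: Bench pin, the same as pin0.
- pin2: Bench pin, the same as pin0.
- chasing_hammer: Small hammer with a wooden handle, 184 mm long, lying at the back of the bench. To be left alone.
- pigment_jar: Small brown jar with a white cap, 35 mm across, 46 mm high, standing left of the rack. To be left alone.
- spirit_lamp: Round spirit lamp of pale glass with a brass top, 68 mm across, 80 mm high, standing at the back of the bench. To be left alone.

How it is judged:
By the outcome, as a careful person would: the job done as asked, in the order asked, and still so for the second after the job is handed in, with the robot touching nothing.
Of pin0, pin1, pin2 only 2 to 3 are there at a start; the rules pass over those that are not, and their reading is None.
At some moment in a run one of pin0, pin1, pin2 may be knocked a few centimetres aside while the robot is not near it.
Once in a run the grip may slacken for a moment while it holds something.
It also fails if it takes over 210 s, if anything falls off the work surface, if the arm or the gripper's body presses on something with over 40 N, if the wrist force passes 120 N, or if a joint passes its speed limit or range.

## Working session

There is one attempt and no reset: what is moved stays moved. The work goes in short steps, Python scripts to look and compute and a shell command to move; the robot and the scene stay as the last step left them, time stands still between calls to the robot, and variables do not carry over. Pictures are saved under pics/ and viewed, and the job is handed in when it is done.

```bash
mkdir -p pics; ls; python3 - <<'E'
from cell import ctrl, vision, order
import cv2
o=ctrl.get_obs(); print(o)
for n in ["scene","top","wrist"]:
    p=vision.camera_params(n); print(n,p)
    cv2.imwrite(f"pics/{n}0.png",vision.snapshot(n)[:,:,::-1])
E
```

```text
pics
{'clock': 0.0, 'joint_pos': array([ 1.10598707e+00,  3.42721452e-01,  1.52497856e+00,  2.64409296e-05,
        1.27540141e+00, -1.46008509e-01]), 'joint_vel': array([-0.00022331,  0.00101241, -0.00162431, -0.00188446, -0.00152599,
        0.00217944]), 'joint_torque': array([-8.62434317e-04, -4.31244385e+01, -2.44219422e+01,  7.15573551e-02,
        5.60223078e-02, -1.40201573e-04]), 'eef_pos': array([164.35639281, 498.21743026, 237.05903146]), 'orientation': array([-3.14134813e+00,  1.48904038e-03,  1.25198804e+00]), 'ft_force': array([-0.38562779,  0.07123212, -0.56710104]), 'torque': array([ 0.02261349, -0.01720169, -0.00355895]), 'gripper_width': 91.58465592938248}
scene {'K': array([[371.02777142,   0.        , 317.21874272],
       [  0.        , 371.02777142, 198.51468799],
       [  0.        ,   0.        ,   1.        ]]), 'position': array([336.43620206, 576.17391039, 714.29772952]), 'rotation': array([-2.41417474,  0.01373977, -2.73915403])}
top {'K': array([[388.95233119,   0.        , 321.0974233 ],
       [  0.        , 388.95233119, 198.24759543],
       [  0.        ,   0.        ,   1.        ]]), 'position': array([503.59320896,  25.33077235, 964.60978973]), 'rotation': array([-3.06245945,  0.03567994, -1.59238489])}
wrist {'K': array([[309.70691629,   0.        , 319.49904249],
       [  0.        , 309.70691629, 194.92419931],
       [  0.        ,   0.        ,   1.        ]]), 'position': array([ 85.41015993, 524.22205444, 383.9092514 ]), 'rotation': array([2.82860551e+00, 1.34841295e-03, 1.25217583e+00])}
```

View pics/scene0.png

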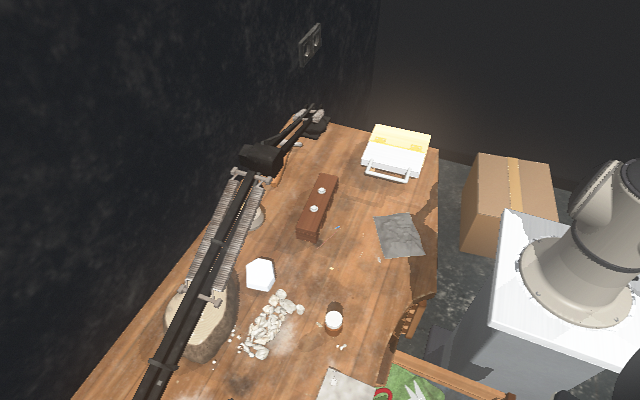

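View pics/top0.png

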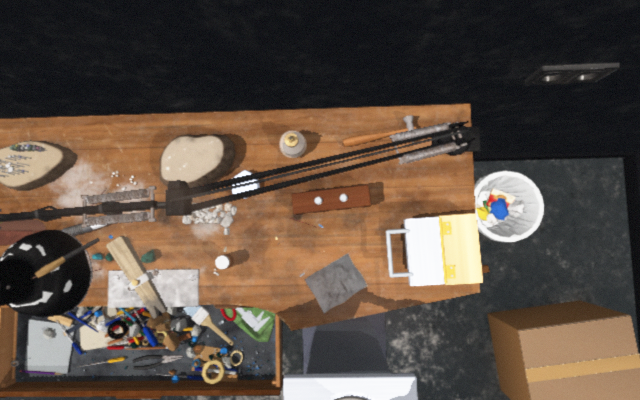

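View pics/wrist0.png

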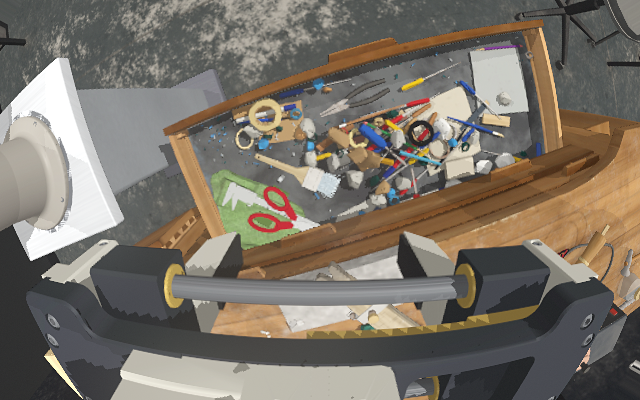

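```bash
cat > h.py <<'E'
import numpy as np, cv2
from scipy.spatial.transform import Rotation as R
from cell import ctrl, vision, order
def rot(p): return R.from_euler('xyz',p['rotation']).as_matrix()
def proj(n,P,p=None):
    p=p or vision.camera_params(n); P=np.atleast_2d(P).astype(float)
    c=(P-p['position'])@rot(p); K=p['K']
    if n=='wrist':
        r=np.hypot(c[:,0],c[:,1]); th=np.arctan2(r,c[:,2]); s=th/np.maximum(r,1e-9)
        return np.c_[K[0,0]*c[:,0]*s+K[0,2],K[1,1]*c[:,1]*s+K[1,2]]
    return np.c_[K[0,0]*c[:,0]/c[:,2]+K[0,2],K[1,1]*c[:,1]/c[:,2]+K[1,2]]
def ray(n,uv,p=None):
    p=p or vision.camera_params(n); K=p['K']; uv=np.atleast_2d(uv).astype(float)
    a=(uv[:,0]-K[0,2])/K[0,0]; b=(uv[:,1]-K[1,2])/K[1,1]
    if n=='wrist':
        th=np.hypot(a,b); s=np.sin(th)/np.maximum(th,1e-9); d=np.c_[a*s,b*s,np.cos(th)]
    else: d=np.c_[a,b,np.ones(len(a))]
    return p['position'],d@rot(p).T
def unp(n,uv,z,p=None):
    o,d=ray(n,uv,p); t=(z-o[2])/d[:,2:3] if np.isscalar(z) else (np.array(z)-o[2])[:,None]/d[:,2:3]
    return o+t*d
def tri(l):
    A=np.zeros((3,3));b=np.zeros(3)
    rs=[ray(n,uv) for n,uv in l]
    for o,d in rs:
        d=d[0]/np.linalg.norm(d[0]);M=np.eye(3)-np.outer(d,d);A+=M;b+=M@o
    x=np.linalg.solve(A,b)
    return x,[np.linalg.norm(np.cross(x-o,d[0]/np.linalg.norm(d[0]))) for o,d in rs]
def snap(n,f,crop=None,k=1):
    im=vision.snapshot(n)[:,:,::-1].copy()
    if crop: x0,y0,x1,y1=crop; im=im[y0:y1,x0:x1]
    if k!=1: im=cv2.resize(im,None,fx=k,fy=k,interpolation=cv2.INTER_CUBIC)
    cv2.imwrite('pics/'+f,im)
def plan(pos,rpy=None,yaw=None):
    """offset from current pose in tool axes: turn rotvec, shift cm"""
    o=ctrl.get_obs(); R0=R.from_euler('xyz',o['orientation'])
    Rt=R.from_euler('xyz',rpy) if rpy is not None else R0
    print('turn',np.round((R0.inv()*Rt).as_rotvec(),4),'shift cm',np.round(R0.inv().apply(np.array(pos)-o['eef_pos'])/10,3))
def st():
    o=ctrl.get_obs(); print('t',round(o['clock'],2),'pos',np.round(o['eef_pos'],1),'rpy',np.round(o['orientation'],3),'F',np.round(o['ft_force'],1),'w',round(o['gripper_width'],1),'q',np.round(o['joint_pos'],2))
E
python3 - <<'E'
from h import *
im=cv2.imread('pics/top0.png'); cv2.imwrite('pics/top0b.png',cv2.resize(im[110:310,270:500],None,fx=3,fy=3,interpolation=cv2.INTER_CUBIC)[:600,:700])
im=cv2.imread('pics/scene0.png'); cv2.imwrite('pics/scene0b.png',cv2.resize(im[95:265,230:450],None,fx=3.5,fy=3.5,interpolation=cv2.INTER_CUBIC))
# lamp arm: elbow block top (178,195) ; scene elbow (260,157)
print(tri([('top',(178,195)),('scene',(262,157))]))
print(tri([('top',(460,137)),('scene',(315,117))]))
print(unp('top',[[447,250],[330,198],[292,145],[222,262],[0,200],[470,105]],0))
E
```

```text
(array([558.43878293, 263.20338222, 379.15964592]), [np.float64(2.60306713062381), np.float64(2.603067130623834)])
(array([ 717.45987354, -279.06693687,   35.95558062]), [np.float64(0.4603226748413733), np.float64(0.4603226748412467)])
[[ 446.96122962 -245.90465123    0.        ]
 [ 580.93642663   35.93642026    0.        ]
 [ 717.4168297   128.64634345    0.        ]
 [ 428.3119424   307.34990289    0.        ]
 [ 596.46873775  881.8638345     0.        ]
 [ 805.800917   -319.73169523    0.        ]]
```

View pics/top0b.png

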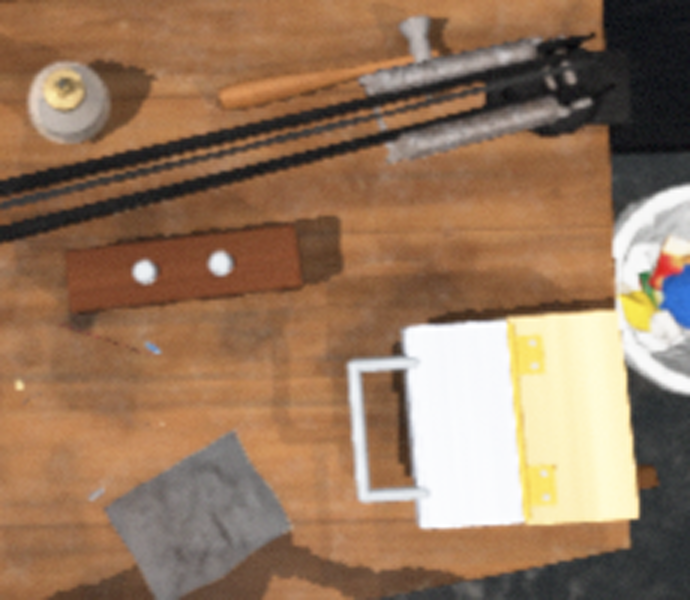

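View pics/scene0b.png

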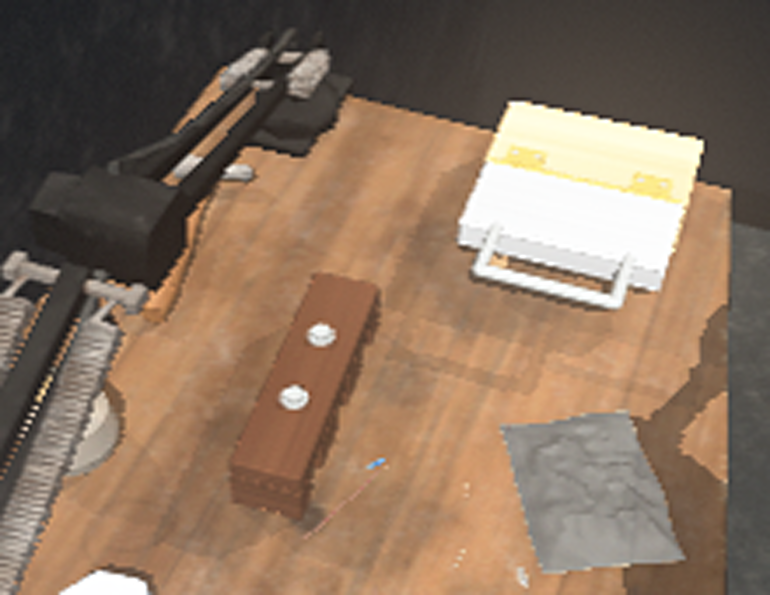

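```bash
python3 - <<'E'
from h import *
from scipy.optimize import least_squares
T=lambda a:np.array(a)/3+[270,110]-0.33
S=lambda a:np.array(a)/3.5+[230,95]-0.36
def fit(P,T_,S_,x0):
    P=np.array(P,float)
    pt,ps=vision.camera_params('top'),vision.camera_params('scene')
    def W(x): c,s=np.cos(x[2]),np.sin(x[2]); return P@np.array([[c,s,0],[-s,c,0],[0,0,1]])+[x[0],x[1],0]
    def f(x):
        a=proj('top',W(x),pt); b=proj('scene',W(x),ps)
        r=[]
        for i in range(len(P)):
            if T_[i] is not None: r+=list(a[i]-T(T_[i]))
            if S_[i] is not None: r+=list(b[i]-S(S_[i]))
        return r
    s=least_squares(f,x0,loss='soft_l1'); print(np.round(s.x,3),np.round(s.fun,1))
    return s.x
# rack: x back; yaw ~0 ; corners top: front-left(y+93), front-right, back-right, back-left
fit([[0,93,46],[0,-93,46],[50,-93,46],[50,93,46]],[(70,313),(302,289),(298,225),(66,255)],[(303,488),(378,284),(317,274),(233,465)],[555,35,0])
# box x axis-> world -y ; y axis -> world +x. yaw=-pi/2. 
fit([[86,80,50],[86,-80,50],[0,80,50],[0,-80,50]],[(621,310),(638,518),(508,318),(524,524)],[(508,101),(704,138),(482,160),(690,203)],[450,-210,-1.57])
print(tri([('top',T((356,368))),('scene',S((480,275)))]),tri([('top',T((364,497))),('scene',S((618,303)))]))
print(tri([('top',T((354,432)))]+[('scene',S((549,289)))]))
# spirit lamp, jar
print(unp('top',[[292,145],[222,262]],40))
E
```

```text
[5.48094e+02 3.26980e+01 9.50000e-02] [-0.6  0.9  0.6 -1.8  0.3 -0.4  1.3  0.1 -1.   0.   0.  -1.  -1.5 -0.6
 -0.5 -0.5]
[ 451.181 -219.91    -1.53 ] [-0.6 -0.4  1.  -0.9  0.3  0.1  0.3  0.2 -0.3 -0.7  0.5  0.1  0.5  0.3
 -1.   0.8]
(array([494.27098229, -99.25535607,  42.92824907]), [np.float64(1.010981845065528), np.float64(1.0109818450656778)]) (array([ 394.26134882, -101.1927731 ,   50.556976  ]), [np.float64(0.18844098575482462), np.float64(0.18844098575501678)])
(array([443.6399995 , -95.28262975,  51.37435446]), [np.float64(0.5993607529649997), np.float64(0.5993607529649796)])
[[708.55008905 124.36210034  40.        ]
 [431.43367172 295.65526186  40.        ]]
```

```bash
python3 - <<'E'
from h import *
plan([445,-97,160],[np.pi,0,1.61])
E
```

```text
turn [-0.0004  0.0011 -0.358 ] shift cm [-47.729  45.306   7.767]
```

```bash
python3 -m pendant '[[0,0,0,-4,4,0.6,80],[0,0,-0.06,-8,8,1.3,60],[0,0,-0.1,-12,11,2,50],[0,0,-0.14,-15,14,2.6,40],[0,0,-0.18,-18,17,3.2,32],[0,0,-0.22,-21,20,3.8,28],[0,0,-0.26,-24,23,4.4,28],[0,0,-0.3,-27,26,5,28],[0,0,-0.33,-30,29,5.6,28],[0,0,-0.358,-33,32,6,28],[0,0,-0.358,-36,35,6.4,28],[0,0,-0.358,-39,38,6.8,28],[0,0,-0.358,-42,41,7.2,28],[0,0,-0.358,-45,43.5,7.5,28],[0,0,-0.358,-47.7,45.3,7.7,28],[0,0,-0.358,-47.7,45.3,7.7,28],[0,0,-0.358,-47.7,45.3,7.7,28]]'
python3 - <<'E'
from h import *
st(); snap('wrist','w1.png'); snap('scene','s1.png',(230,95,450,265),3.5)
E
```

```text
clock: 1.85
eef_pos: [444.6, -96.8, 160.2]
orientation: [-3.14, 0.0, 1.608]
ft_force: [0.6, 0.1, 0.3]
gripper_width: 26.0
t 1.85 pos [444.6 -96.8 160.2] rpy [-3.14   0.     1.608] F [0.6 0.1 0.3] w 26.0 q [-0.38  0.3   1.82 -0.    1.02 -1.99]
```

View pics/w1.png

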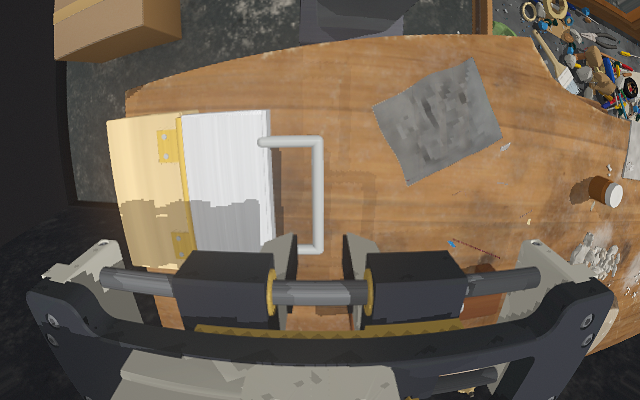

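View pics/s1.png

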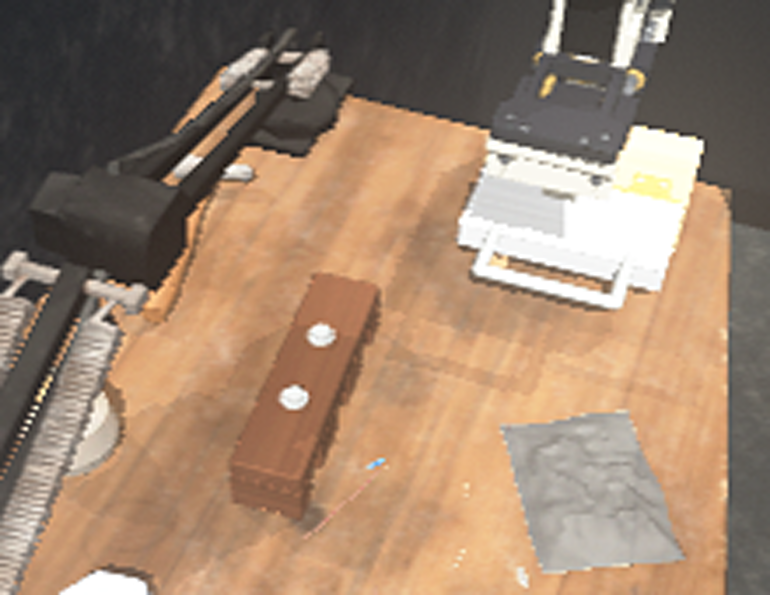

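```bash
python3 - <<'E'
from h import *
print(unp('wrist',[[319,141],[318,247],[268,110],[279,255],[108,122]],[51,51,50,50,50]))
print(unp('wrist',[[185,113],[187,240]],50))
E
```

```text
[[ 396.99710122  -98.63037194   51.        ]
 [ 494.91988159  -95.69593567   51.        ]
 [ 372.20599502 -141.91962981   50.        ]
 [ 505.85980218 -132.37939181   50.        ]
 [ 377.96754197 -305.42386292   50.        ]]
[[ 373.79058962 -217.00270955   50.        ]
 [ 496.38132097 -225.26146989   50.        ]]
```

```bash
python3 -m pendant '[[0,0,0,0,0,4,28],[0,0,0,0,0,8,28],[0,0,0,0,0,10.5,28],[0,0,0,0,0,11.7,28],[0,0,0,0,0,11.7,28],[0,0,0,0,0,11.7,8],[0,0,0,0,0,11.7,5],[0,0,0,0,0,11.7,0],[0,0,0,0,0,11.7,0],[0,0,0,0,0,11.7,0],[0,0,0,0,0,11.7,0]]' 12
python3 - <<'E'
from h import *
st(); snap('wrist','w2.png')
o=ctrl.get_obs();p0=o['eef_pos'];R0=R.from_euler('xyz',o['orientation'])
xa=np.array([0.041,-0.999,0])
for q in np.arange(0,2.01,.1):
    f=122*np.cos(q)-4*np.sin(q); u=122*np.sin(q)+4*np.cos(q)
    d=-xa*(f-122)+np.array([0,0,u-4]); print(round(q,2),np.round(R0.inv().apply(d)/10,2))
E
```

```text
clock: 3.05
eef_pos: [445.2, -98.5, 44.9]
orientation: [3.14, 0.005, 1.612]
ft_force: [-4.4, -16.0, -1.3]
gripper_width: 9.3
t 3.05 pos [445.2 -98.5  44.9] rpy [3.14  0.005 1.612] F [ -4.4 -16.   -1.3] w 9.3 q [-0.38  0.49  1.95 -0.01  0.71 -1.99]
0.0 [0. 0. 0.]
0.1 [-0.11  0.   -1.22]
0.2 [-0.34  0.   -2.41]
0.3 [-0.68  0.   -3.58]
0.4 [-1.14  0.01 -4.71]
0.5 [-1.71  0.01 -5.79]
0.6 [-2.39  0.01 -6.81]
0.7 [-3.17  0.01 -7.75]
0.8 [-4.03  0.01 -8.61]
0.9 [-4.98  0.01 -9.38]
1.0 [-6.000e+00  1.000e-02 -1.005e+01]
1.1 [ -7.08   0.02 -10.62]
1.2 [ -8.21   0.02 -11.07]
1.3 [ -9.38   0.02 -11.41]
1.4 [-10.58   0.02 -11.64]
1.5 [-11.79   0.02 -11.74]
1.6 [-13.01   0.02 -11.72]
1.7 [-14.23   0.02 -11.57]
1.8 [-15.42   0.02 -11.31]
1.9 [-16.58   0.02 -10.93]
2.0 [-17.69   0.02 -10.44]
```

View pics/w2.png

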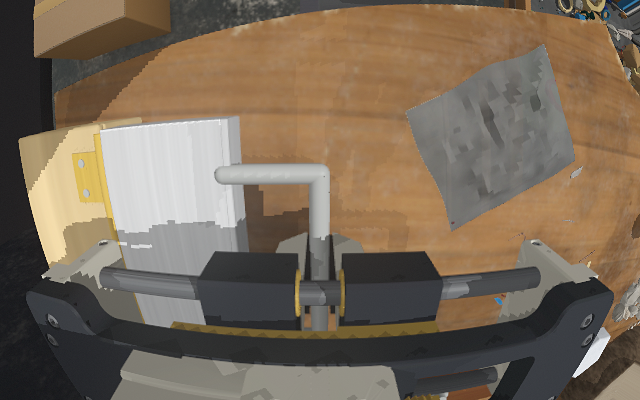

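```bash
python3 -m pendant '[[0,0,0,-0.11,0,-1.22,0],[0,0,0,-0.34,0,-2.41,0],[0,0,0,-0.68,0,-3.58,0],[0,0,0,-1.14,0,-4.71,0],[0,0,0,-1.71,0,-5.79,0],[0,0,0,-2.39,0,-6.81,0],[0,0,0,-3.17,0,-7.75,0],[0,0,0,-4.03,0,-8.61,0],[0,0,0,-4.98,0,-9.38,0],[0,0,0,-6,0,-10.05,0],[0,0,0,-6,0,-10.05,0]]'
python3 - <<'E'
from h import *
st(); snap('scene','s2.png',(230,45,450,215),3.5)
E
```

```text
clock: 4.2
eef_pos: [447.7, -158.9, 147.2]
orientation: [3.139, 0.005, 1.611]
ft_force: [-1.5, 5.7, 8.1]
gripper_width: 9.2
t 4.2 pos [ 447.7 -158.9  147.2] rpy [3.139 0.005 1.611] F [-1.5  5.7  8.1] w 9.2 q [-0.5   0.35  1.79 -0.    1.   -2.11]
```

View pics/s2.png

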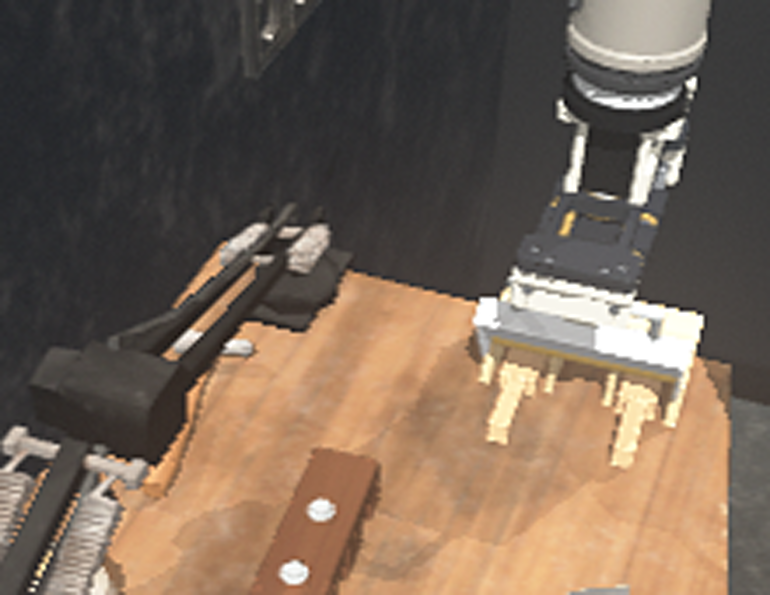

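```bash
python3 -m pendant '[[0,0,0,-1.08,0,-0.57,0],[0,0,0,-2.21,0,-1.02,0],[0,0,0,-3.38,0,-1.36,0],[0,0,0,-4.58,0,-1.59,0],[0,0,0,-5.79,0,-1.69,0],[0,0,0,-7.01,0,-1.67,0],[0,0,0,-8.23,0,-1.52,0],[0,0,0,-9.42,0,-1.26,0],[0,0,0,-10.3,0,-1,0],[0,0,0,-10.8,0,-0.8,0],[0,0,0,-10.8,0,-0.8,0]]'
python3 - <<'E'
from h import *
st(); snap('scene','s3.png',(230,45,450,215),3.5)
E
```

```text
clock: 5.35
eef_pos: [451.9, -266.9, 155.0]
orientation: [3.14, 0.005, 1.61]
ft_force: [-0.7, -0.1, 1.7]
gripper_width: 9.4
t 5.35 pos [ 451.9 -266.9  155. ] rpy [3.14  0.005 1.61 ] F [-0.7 -0.1  1.7] w 9.4 q [-0.68  0.42  1.65 -0.    1.07 -2.29]
```

View pics/s3.png

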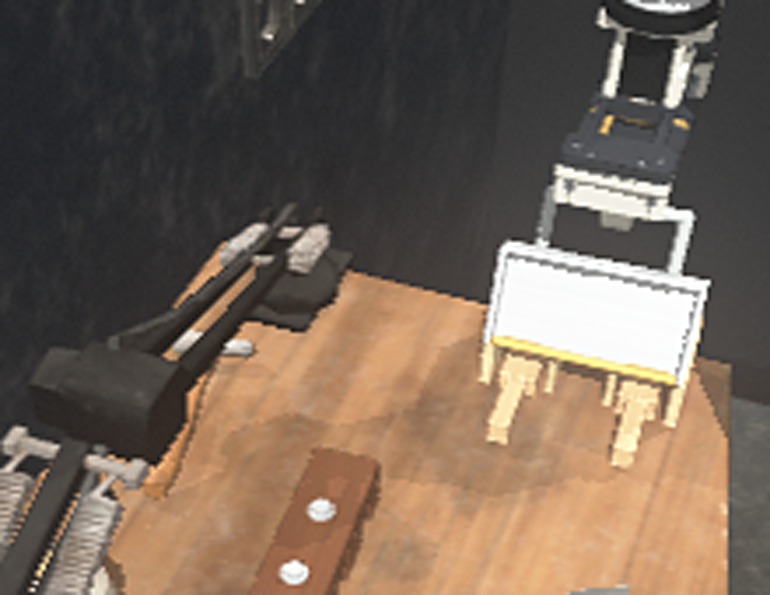

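```bash
python3 -m pendant '[[0,0,0,0,0,0,20],[0,0,0,0,0,0,28],[0,0,0,0,0,0,28],[0,0,0,0,0,-2,28],[0,0,0,0,0,-5,28],[0,0,0,0,0,-8,28],[0,0,0,2,0,-9,28],[0,0,0,6,0,-9,28],[0,0,0,11,0,-9,28],[0,0,0,16,0,-9,28],[0,0,0,20,0,-9,28],[0,0,0,20,0,-9,28]]'
python3 - <<'E'
from h import *
st(); snap('top','t4.png',(340,180,500,310),5); snap('scene','s4.png',(330,85,450,185),6); snap('wrist','w4.png')
E
```

```text
clock: 6.6
eef_pos: [442.1, -60.9, 243.7]
orientation: [3.141, 0.003, 1.616]
ft_force: [-0.1, 0.3, 0.5]
gripper_width: 25.5
t 6.6 pos [442.1 -60.9 243.7] rpy [3.141e+00 3.000e-03 1.616e+00] F [-0.1  0.3  0.5] w 25.5 q [-0.31  0.19  1.72 -0.    1.23 -1.92]
```

View pics/t4.png

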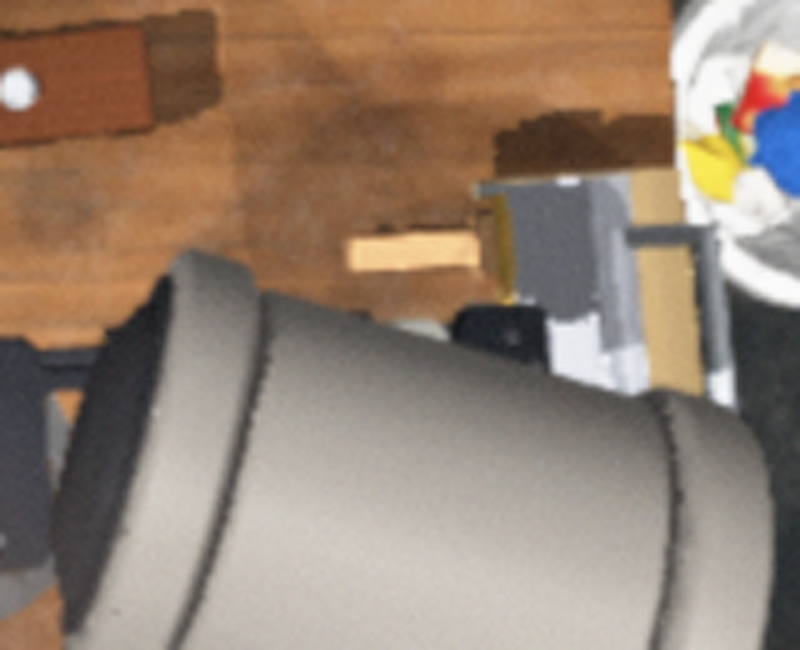

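View pics/s4.png

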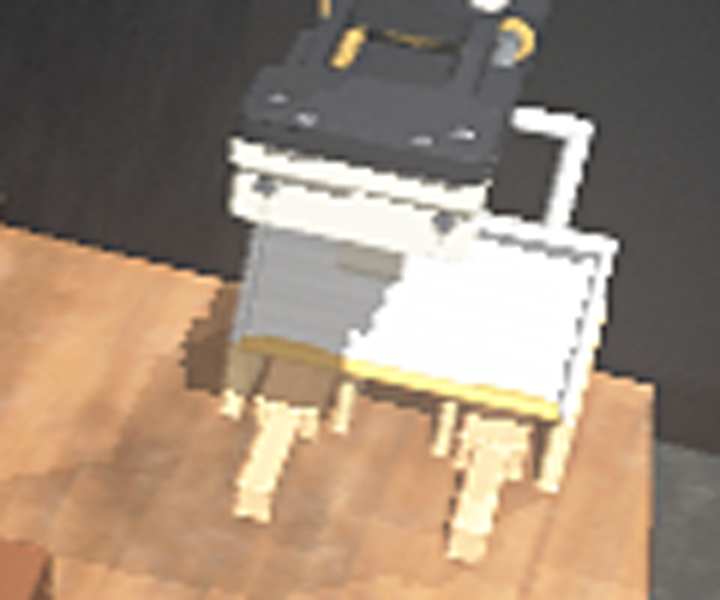

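View pics/w4.png

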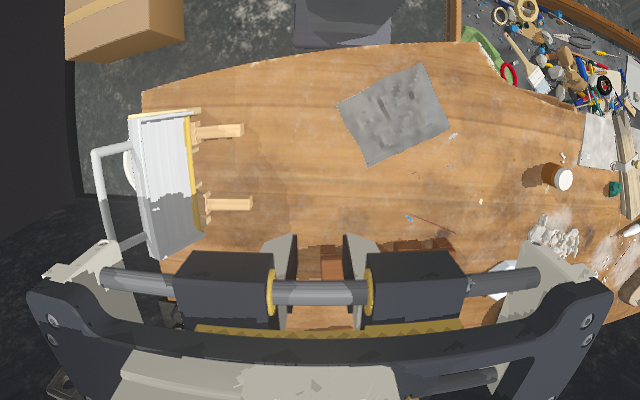

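```bash
python3 - <<'E'
from h import *
im=cv2.imread('pics/w4.png')[100:230,160:290]; cv2.imwrite('pics/w4b.png',cv2.resize(im,None,fx=4.5,fy=4.5,interpolation=cv2.INTER_CUBIC))
E
```

```text
(no output)
```

View pics/w4b.png

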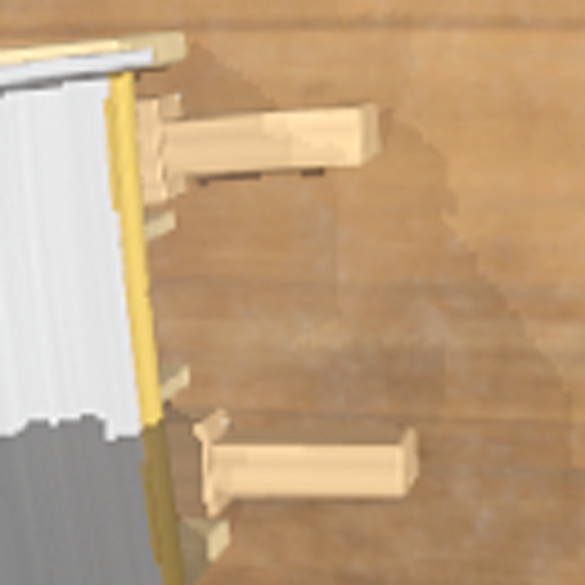

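```bash
python3 - <<'E'
from h import *
Z=lambda a:np.array(a)/4.5+[160,100]-.4
for n,a in dict(A=[(362,107),(362,165),(163,123),(168,176)],B=[(407,445),(410,497),(205,444),(213,497)]).items():
    P=unp('wrist',Z(a),20.); print(n,np.round(P[:,:2],1).tolist()); t=(P[0]+P[1])/2; r=(P[2]+P[3])/2
    print('tip',t[:2],'root',r[:2],'len',np.linalg.norm(t-r),'w',np.linalg.norm(P[0]-P[1]),np.linalg.norm(P[2]-P[3]),'yaw',np.arctan2(*(t-r)[1::-1]),'box',[(((v-np.array([451.2,-220,20])))[:2]@np.array([[.041,.999],[-.999,.041]])).round(1).tolist() for v in (t,r)])
E
```

```text
A [[393.2, -166.2], [409.2, -166.2], [397.3, -225.1], [412.4, -224.0]]
tip [ 401.20149804 -166.182853  ] root [ 404.829669   -224.53977315] len 58.46959683095383 w 15.957006600587105 15.141363738643204 yaw 1.6328884834907462 box [[-55.8, -47.7], [2.6, -46.5]]
B [[489.2, -154.8], [505.1, -154.5], [491.7, -217.1], [508.4, -215.9]]
tip [ 497.18119108 -154.65210273] root [ 500.05947452 -216.51153263] len 61.92635613098368 w 15.902433187460357 16.699183558971963 yaw 1.617292212559136 box [[-63.4, 48.6], [-1.5, 49.0]]
```

```bash
python3 - <<'E'
from h import *
plan([498.3,-176,80],[np.pi,0,.047])
E
```

```text
turn [0.0052 0.0026 1.5648] shift cm [-11.167   5.003  16.458]
```

```bash
python3 -m pendant '[[0,0,0.15,-2,1,0,38],[0,0,0.3,-4,2,0,38],[0,0,0.45,-6,3,0,38],[0,0,0.6,-8,4,2,38],[0,0,0.75,-10,5,4,38],[0,0,0.9,-11.1,5,6,38],[0,0,1.05,-11.1,5,8,38],[0,0,1.2,-11.1,5,10,38],[0,0,1.35,-11.1,5,12,38],[0,0,1.5,-11.1,5,14,38],[0,0,1.565,-11.1,5,16.4,38],[0,0,1.565,-11.1,5,16.4,38],[0,0,1.565,-11.1,5,16.4,38]]'
python3 - <<'E'
from h import *
st(); snap('wrist','w5.png'); plan([498.3,-176,14],[np.pi,0,.047])
E
```

```text
clock: 8.05
eef_pos: [497.9, -176.2, 80.4]
orientation: [3.137, -0.001, 0.047]
ft_force: [-0.4, -0.0, 0.9]
gripper_width: 34.8
t 8.05 pos [ 497.9 -176.2   80.4] rpy [ 3.137e+00 -1.000e-03  4.700e-02] F [-0.4 -0.   0.9] w 34.8 q [-0.48  0.53  1.72 -0.    0.89 -0.53]
turn [ 0.0054 -0.0023  0.0003] shift cm [-0.033 -0.062  6.721]
```

View pics/w5.png

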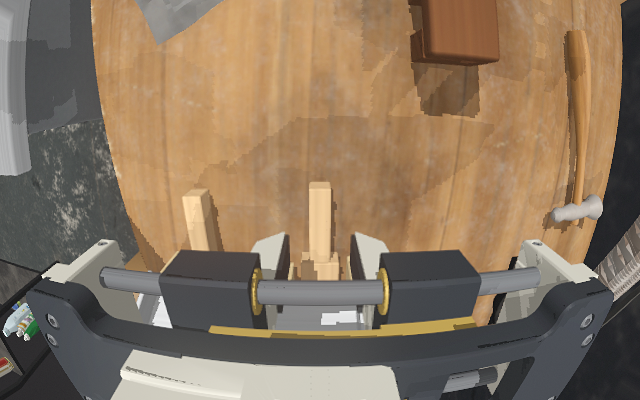

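Pin B's tang is centred between the fingers (about 320,220). Descend and grip.

```bash
python3 -m pendant '[[0,0,0,0,0,3,38],[0,0,0,0,0,5.5,38],[0,0,0,0,0,6.7,38],[0,0,0,0,0,6.7,38],[0,0,0,0,0,6.7,15],[0,0,0,0,0,6.7,10],[0,0,0,0,0,6.7,10],[0,0,0,0,0,6.7,10],[0,0,0,0,0,6.7,10]]' 30
python3 - <<'E'
from h import *
st(); snap('wrist','w6.png')
E
```

```text
clock: 9.0
eef_pos: [499.2, -176.9, 15.0]
orientation: [3.135, -0.004, 0.047]
ft_force: [-0.1, -0.4, 4.4]
gripper_width: 16.1
t 9.0 pos [ 499.2 -176.9   15. ] rpy [ 3.135 -0.004  0.047] F [-0.1 -0.4  4.4] w 16.1 q [-0.48  0.63  1.76 -0.01  0.74 -0.53]
```

View pics/w6.png

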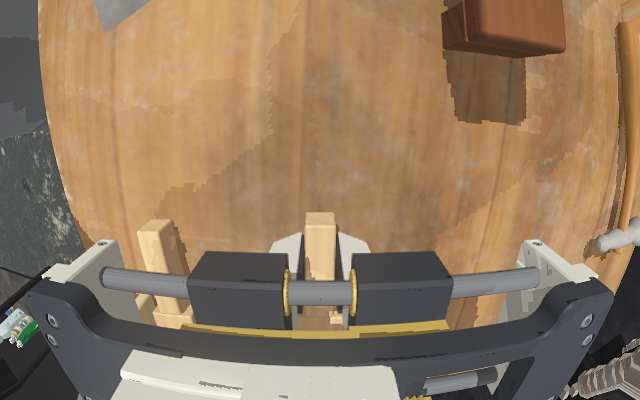

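```bash
python3 -m pendant '[[0,0,0,0,0,-0.3,10],[0,0,0,0,-1,-0.3,10],[0,0,0,0,-2.5,-0.3,10],[0,0,0,0,-4,-0.3,10],[0,0,0,0,-5.5,-0.3,10],[0,0,0,0,-7,-0.3,10],[0,0,0,0,-8.5,-0.3,10],[0,0,0,0,-10,-0.3,10],[0,0,0,0,-11,-1,10],[0,0,0,0,-11,-3,10],[0,0,0,0,-11,-5,10],[0,0,0,0,-11,-6,10],[0,0,0,0,-11,-6,10]]'
python3 - <<'E'
from h import *
st(); snap('wrist','w7.png'); snap('top','t7.png',(340,180,500,310),5); plan([490,-85,70],[np.pi,0,.095-np.pi/2])
E
```

```text
clock: 10.35
eef_pos: [494.8, -66.8, 75.8]
orientation: [3.134, -0.007, 0.047]
ft_force: [-0.1, 0.9, -1.3]
gripper_width: 15.9
t 10.35 pos [494.8 -66.8  75.8] rpy [ 3.134 -0.007  0.047] F [-0.1  0.9 -1.3] w 15.9 q [-0.28  0.49  1.81 -0.01  0.84 -0.33]
turn [ 0.0022 -0.0077  1.5229] shift cm [-0.447  1.82   0.418]
```

View pics/w7.png

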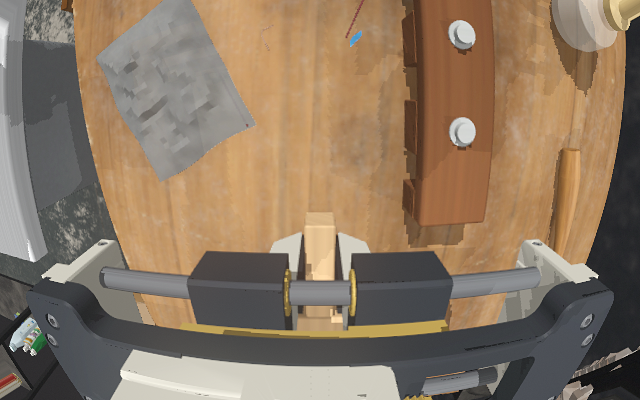

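View pics/t7.png

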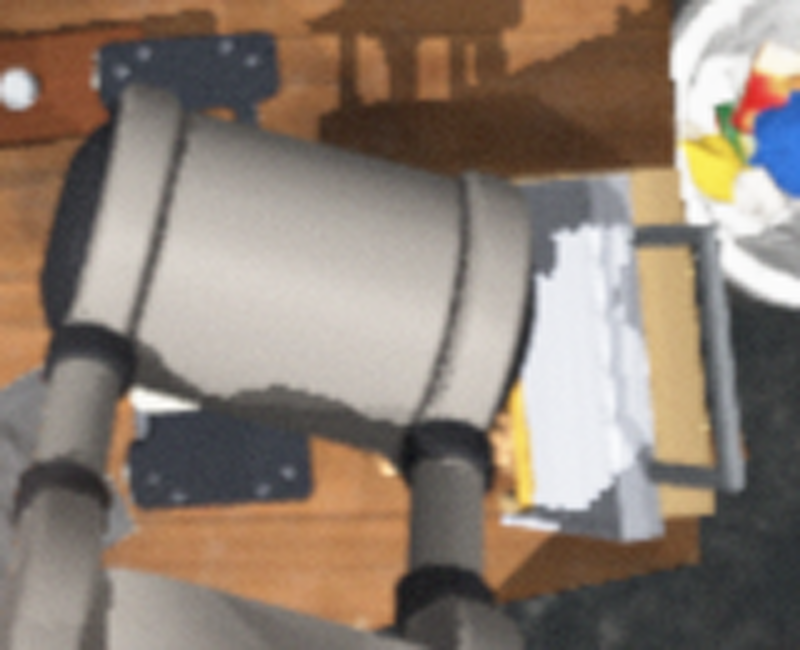

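```bash
python3 -m pendant '[[0,0,0.15,0,0.2,0,10],[0,0,0.3,0,0.4,0,10],[0,0,0.45,0,0.6,0,10],[0,0,0.6,0,1,0,10],[0,0,0.75,-0.2,1.2,0,10],[0,0,0.9,-0.4,1.4,0,10],[0,0,1.05,-0.4,1.8,0,10],[0,0,1.2,-0.4,1.8,0,10],[0,0,1.35,-0.4,1.8,0,10],[0,0,1.5,-0.4,1.8,0,10],[0,0,1.52,-0.4,1.8,1,10],[0,0,1.52,-0.4,1.8,3,10],[0,0,1.52,-0.4,1.8,5,10],[0,0,1.52,-0.4,1.8,5.6,10],[0,0,1.52,-0.4,1.8,5.6,10]]'
python3 - <<'E'
from h import *
st(); snap('wrist','w8.png'); snap('scene','s8.png',(280,85,450,215),4.5)
E
```

```text
clock: 11.95
eef_pos: [489.7, -84.8, 16.8]
orientation: [-3.141, -0.005, -1.471]
ft_force: [0.9, 0.5, -1.0]
gripper_width: 16.1
t 11.95 pos [489.7 -84.8  16.8] rpy [-3.141 -0.005 -1.471] F [ 0.9  0.5 -1. ] w 16.1 q [-0.32  0.59  1.85 -0.01  0.7   1.15]
```

View pics/w8.png

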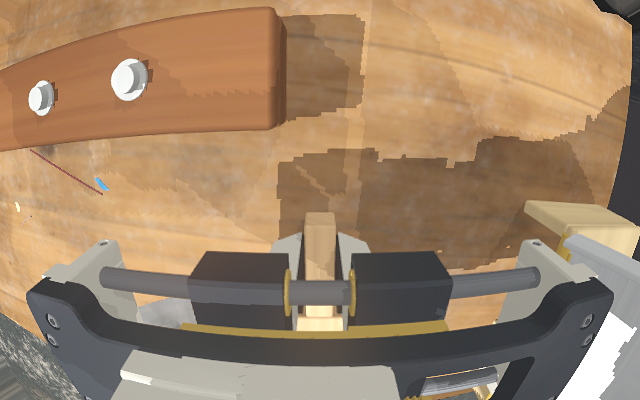

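View pics/s8.png

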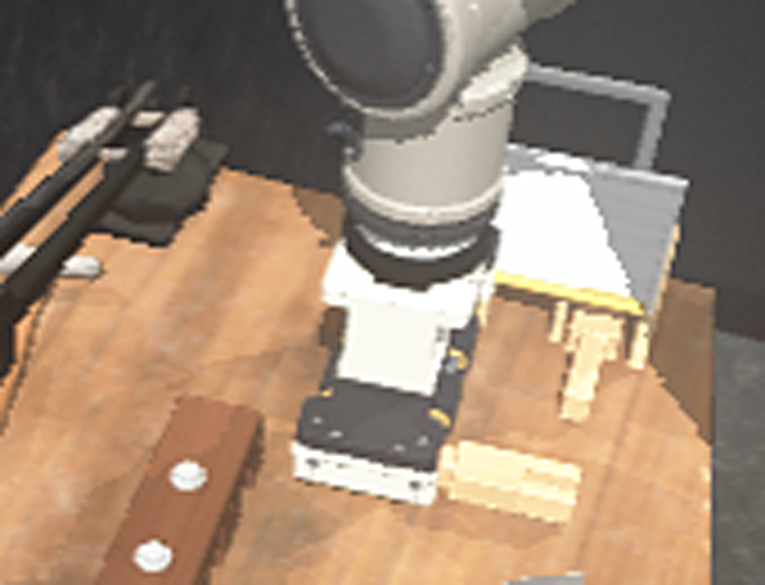

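```bash
python3 -m pendant '[[0,0,0,0,0,0.15,10],[0,0,0,0,0,0.15,25],[0,0,0,0,0,0.15,40],[0,0,0,0,0,0.15,40],[0,0,0,0,0,-2,40],[0,0,0,0,0,-6,40],[0,0,0,0,0,-10,40],[0,0,-0.15,0,0,-13,50],[0,0,-0.3,0,0,-13,50],[0,0,-0.45,0,0,-13,50],[0,0,-0.6,0,0,-13,50],[0,0,-0.75,0,1,-13,50],[0,0,-0.9,0,2,-13,50],[0,0,-1.05,0,3,-13,50],[0,0,-1.2,0,4,-13,50],[0,0,-1.35,0,5,-13,50],[0,0,-1.5,0,6,-13,50],[0,0,-1.56,0,6,-13,50]]'
python3 -m pendant '[[0,0,-0.15,0,0,0,50],[0,0,-0.3,0,0,0,50],[0,0,-0.45,0,0,0,50],[0,0,-0.6,0,0,0,50],[0,0,-0.75,0,0,0,50],[0,0,-0.9,0,0,0,50],[0,0,-1.05,0,0,0,50],[0,0,-1.2,0,0,0,50],[0,0,-1.35,0,0,0,50],[0,0,-1.5,0,0,0,50],[0,0,-1.57,0,0,0,50],[0,0,-1.57,0,0,0,50]]'
python3 - <<'E'
from h import *
st(); snap('wrist','w9.png');snap('top','t9.png')
E
```

```text
clock: 13.85
eef_pos: [429.4, -90.2, 148.2]
orientation: [3.135, -0.003, 0.093]
ft_force: [0.7, 0.4, 0.2]
gripper_width: 46.1
clock: 15.05
eef_pos: [429.4, -90.2, 148.4]
orientation: [3.138, 0.006, 1.664]
ft_force: [0.1, -1.0, 0.6]
gripper_width: 45.6
t 15.05 pos [429.4 -90.2 148.4] rpy [3.138 0.006 1.664] F [ 0.1 -1.   0.6] w 45.6 q [-0.38  0.29  1.88 -0.01  0.96 -2.04]
```

View pics/w9.png

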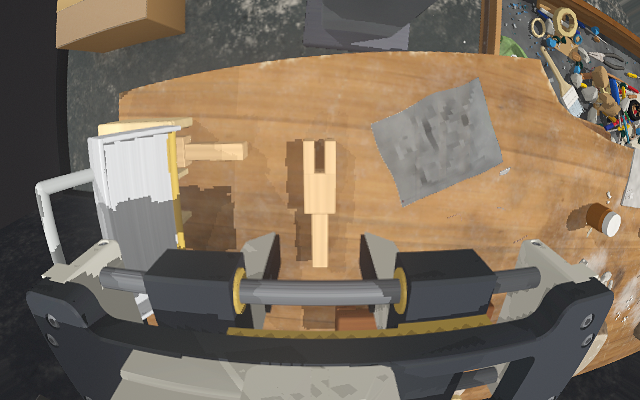

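View pics/t9.png

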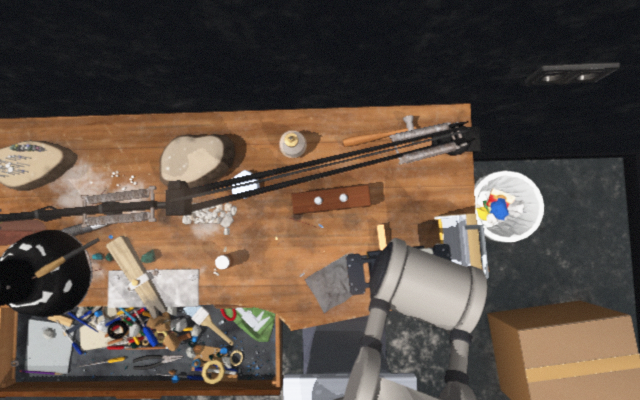

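```bash
python3 - <<'E'
from h import *
P=unp('wrist',[[304,141],[336,140],[303.5,213],[336,213],[320,266]],20.)
print(np.round(P,1)); a=(P[0]+P[1])/2;b=(P[2]+P[3])/2;t=P[4]; d=t-a
print('len',np.linalg.norm(d),'yaw',np.arctan2(d[1],d[0]),'w',np.linalg.norm(P[0]-P[1]))
E
```

```text
[[ 386.5 -109.3   20. ]
 [ 383.   -81.    20. ]
 [ 455.1 -104.5   20. ]
 [ 452.3  -73.7   20. ]
 [ 512.3  -83.5   20. ]]
len 128.0662140670473 yaw 0.09078677450471535 w 28.57114481863484
```

```bash
python3 -m pendant '[[0,0,0,0,0.2,4,50],[0,0,0,0,0.2,8,50],[0,0,0,0,0.2,11.5,50],[0,0,0,0,0.2,13.4,50],[0,0,0,0,0.2,13.4,50],[0,0,0,0,0.2,13.4,25],[0,0,0,0,0.2,13.4,25],[0,0,0,0,0.2,13.4,25],[0,0,0,0,0.2,13.4,25],[0,0,0,0,0.2,13.4,25]]' 40
python3 - <<'E'
from h import *
st(); snap('wrist','w10.png'); 
m=np.array([548.1,32.7])+np.array([[-60,0,60]]).T*np.array([-np.sin(.095),np.cos(.095)]); print(m)
E
```

```text
clock: 16.15
eef_pos: [432.2, -90.9, 14.7]
orientation: [3.138, 0.007, 1.661]
ft_force: [-0.2, -0.5, 1.4]
gripper_width: 29.5
t 16.15 pos [432.2 -90.9  14.7] rpy [3.138 0.007 1.661] F [-0.2 -0.5  1.4] w 29.5 q [-0.38  0.53  2.01 -0.01  0.6  -2.03]
[[553.79143012 -27.02945357]
 [548.1         32.7       ]
 [542.40856988  92.42945357]]
```

View pics/w10.png

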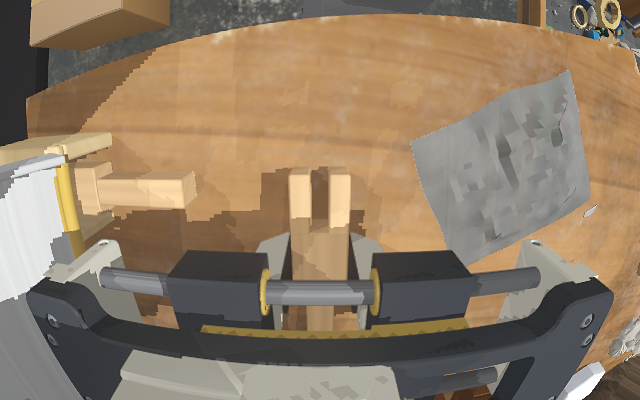

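```bash
python3 - <<'E'
from h import *
a=cv2.imread('pics/w8.png')[0:170,0:300]; cv2.imwrite('pics/w8b.png',cv2.resize(a,None,fx=2.6,fy=2.6,interpolation=cv2.INTER_CUBIC))
a=cv2.imread('pics/w7.png')[0:240,380:520]; cv2.imwrite('pics/w7b.png',cv2.resize(a,None,fx=2.5,fy=2.5,interpolation=cv2.INTER_CUBIC))
E
```

```text
(no output)
```

View pics/w8b.png

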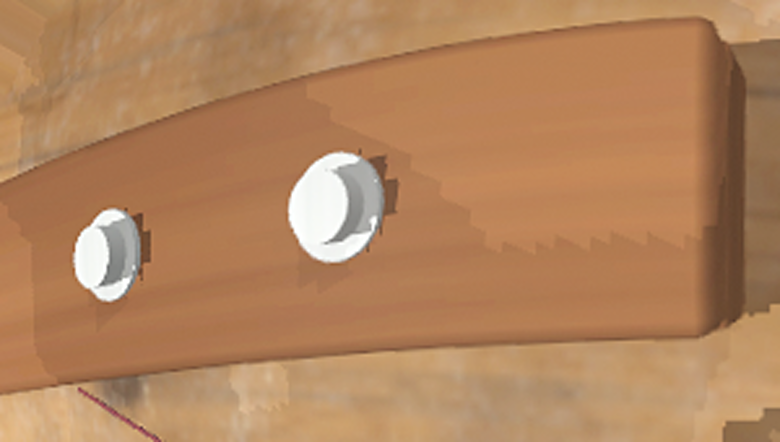

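View pics/w7b.png

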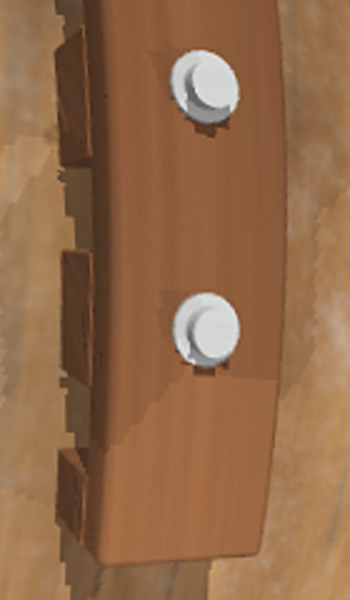

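```bash
cat >> h.py <<'E'
def campose(pos,rpy):
    """wrist camera params for a past TCP pose"""
    o=ctrl.get_obs(); p=vision.camera_params('wrist')
    R0=R.from_euler('xyz',o['orientation']); Rc=R.from_euler('xyz',p['rotation'])
    t=R0.inv().apply(p['position']-o['eef_pos']); Q=R0.inv()*Rc
    R1=R.from_euler('xyz',rpy)
    return dict(K=p['K'],position=np.array(pos)+R1.apply(t),rotation=(R1*Q).as_euler('xyz'))
E
python3 - <<'E'
from h import *
from scipy.optimize import least_squares
c7=campose([494.8,-66.8,75.8],[3.134,-.007,.047]); c8=campose([489.7,-84.8,16.8],[-3.141,-.005,-1.471])
Z7=lambda a:np.array(a)/2.5+[380,0]-.3
Z8=lambda a:np.array(a)/2.6-.3
for z,pts in ((0.,[(63,250),(63,375),(58,450),(60,168)]),(46.,[(100,563),(258,555)])):
    print(z,np.round(unp('wrist',Z7(pts),z,c7),1).tolist())
print(np.round(unp('wrist',Z8([(705,337),(712,20),(0,392)]),46.,c8),1).tolist())
obs=[(c7,Z7(a),P) for a,P in [((63,250),(0,-12,0)),((63,375),(0,-48,0)),((58,450),(0,-72,0)),((60,168),(0,12,0)),((100,563),(1,-92,45)),((258,555),(49,-92,45))]]+[(c8,Z8(a),P) for a,P in [((710,337),(0,-92,45)),((712,20),(50,-92,45))]]
def f(x):
    c,s=np.cos(x[2]),np.sin(x[2]);r=[]
    for cp,uv,P in obs:
        W=[x[0]+c*P[0]-s*P[1],x[1]+s*P[0]+c*P[1],P[2]]; r+=list(proj('wrist',W,cp)[0]-uv)
    return r
s=least_squares(f,[548,32,.095],loss='soft_l1');print(s.x,np.round(s.fun,1))
E
```

```text
0.0 [[552.6, 19.3, 0.0], [556.1, -17.8, 0.0], [557.3, -41.0, 0.0], [550.0, 43.3, 0.0]]
46.0 [[558.8, -58.3, 46.0], [606.4, -55.2, 46.0]]
[[559.0, -58.5, 46.0], [606.5, -55.0, 46.0], [543.8, 115.6, 46.0]]
[5.51045427e+02 3.22387610e+01 8.24930028e-02] [-0.7 -1.5 -1.1 -3.  -0.1 -1.9  0.1 -1.2  0.5  0.9  0.5 -0.3  0.9  0.9
  1.8 -3.8]
```

```bash
python3 - <<'E'
from h import *
plan([462,-38,17.5],[np.pi,0,1.661])
E
```

```text
turn [ 0.0039  0.0067 -0.0004] shift cm [ 4.999  3.449 -0.304]
```

```bash
python3 -m pendant '[[0,0,0,0,0,-0.3,25],[0,0.007,0,1,0.7,-0.3,25],[0,0.007,0,2,1.4,-0.3,25],[0,0.007,0,3,2.1,-0.3,25],[0,0.007,0,4,2.8,-0.3,25],[0,0.007,0,5,3.45,-0.3,25],[0,0.007,0,5,3.45,-0.3,25]]'
python3 - <<'E'
from h import *
st(); snap('scene','s11.png',(280,125,430,255),5); snap('wrist','w11.png')
E
```

```text
clock: 16.9
eef_pos: [462.7, -36.5, 17.4]
orientation: [3.137, -0.0, 1.663]
ft_force: [0.3, -0.3, -1.2]
gripper_width: 29.7
t 16.9 pos [462.7 -36.5  17.4] rpy [ 3.137 -0.     1.663] F [ 0.3 -0.3 -1.2] w 29.7 q [-0.25  0.55  1.94  0.    0.65 -1.91]
```

View pics/s11.png

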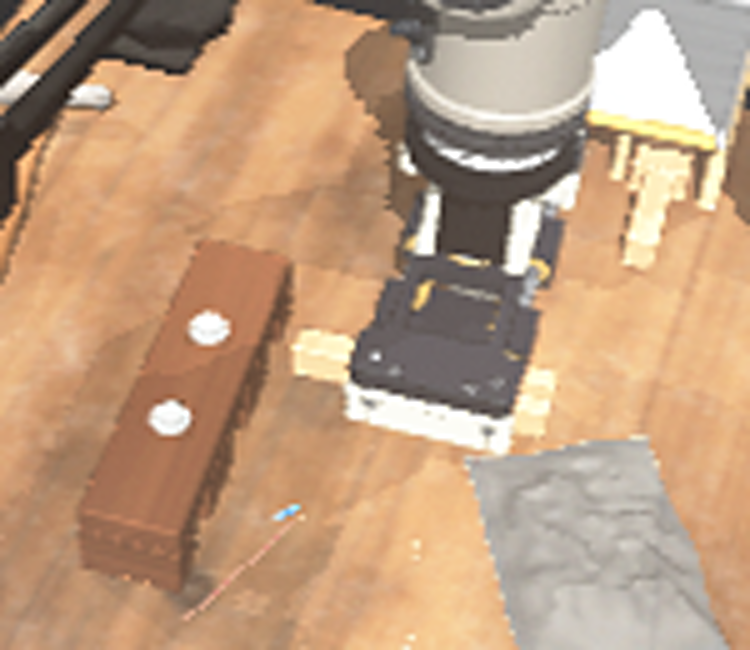

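View pics/w11.png

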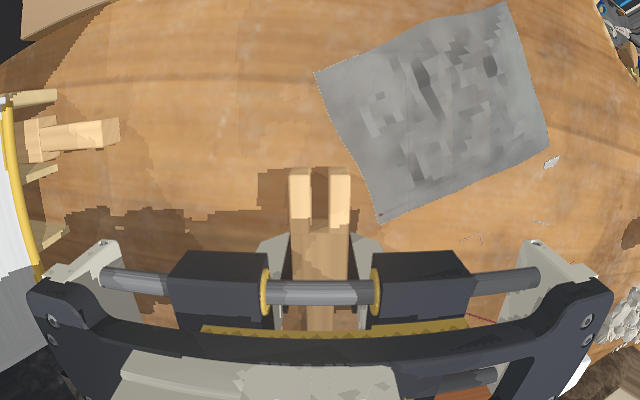

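```bash
python3 - <<'E'
from h import *
# tip end top corners and the rack's expected mortise edges
t=np.array([462.7,-36.5])+82*np.array([np.cos(.0905),np.sin(.0905)]);n=np.array([-np.sin(.0905),np.cos(.0905)])
P=[[*(t+8*n),23],[*(t-8*n),23],[551.9,19.3,0],[556.1,-17.8,0],[557.3,-41,0]]
print((proj('scene',P)-[280,125])*5)
E
```

```text
[[290.79144476 344.05843989]
 [299.31128593 321.90073278]
 [245.27226937 425.44659623]
 [264.54767088 371.83816349]
 [278.67262855 340.41257379]]
```

```bash
python3 -m pendant '[[0,0,0,-0.1,0.8,0,25],[0,0,0,-0.15,1.6,0,25],[0,0,0,-0.15,2.4,0,25],[0,0,0,-0.15,3.2,0,25],[0,0,0,-0.15,3.5,0,25]]'
python3 - <<'E'
from h import *
st(); snap('scene','s12.png',(280,125,430,255),5)
E
```

```text
clock: 17.5
eef_pos: [498.2, -36.0, 17.5]
orientation: [3.137, 0.0, 1.662]
ft_force: [0.4, -0.0, -1.6]
gripper_width: 29.7
t 17.5 pos [498.2 -36.   17.5] rpy [3.137 0.    1.662] F [ 0.4 -0.  -1.6] w 29.7 q [-0.23  0.59  1.85  0.    0.7  -1.89]
```

View pics/s12.png

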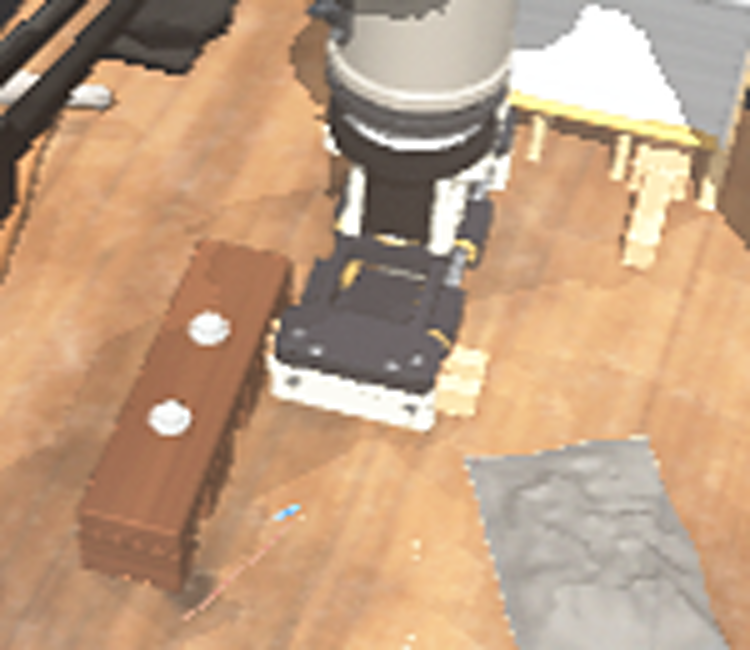

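```bash
python3 -m pendant '[[0,0,0,0,0.8,0,25],[0,0,0,0,1.6,0,25],[0,0,0,0,2.4,0,25],[0,0,0,0,2.9,0.1,25],[0,0,0,0,3.2,0.2,25],[0,0,0,0,3.4,0.2,25]]'
```

```text
clock: 18.15
eef_pos: [532.0, -32.8, 15.3]
orientation: [3.138, -0.0, 1.662]
ft_force: [-0.5, 0.4, -1.6]
gripper_width: 29.4
```

```bash
python3 -m pendant '[[0,0,0,0,0.2,0,25],[0,0,0,0,0.4,0,25]]'
```

```text
clock: 18.35
eef_pos: [534.9, -32.4, 15.1]
orientation: [3.14, -0.001, 1.662]
ft_force: [-5.9, -2.8, 2.6]
gripper_width: 29.5
```

```bash
python3 -m pendant '[[0,0,0,0,0.15,0,25],[0,0,0,0,0.3,0,25],[0,0,0,0,0.3,0,25]]'
python3 - <<'E'
from h import *
st(); snap('scene','s13.png',(280,125,430,255),5); snap('wrist','w13.png')
E
```

```text
clock: 18.65
eef_pos: [535.0, -32.3, 14.9]
orientation: [-3.136, -0.001, 1.662]
ft_force: [-10.4, -3.5, 6.0]
gripper_width: 29.4
t 18.65 pos [535.  -32.3  14.9] rpy [-3.136e+00 -1.000e-03  1.662e+00] F [-10.4  -3.5   6. ] w 29.4 q [-0.2   0.64  1.74 -0.    0.77 -1.87]
```

View pics/s13.png

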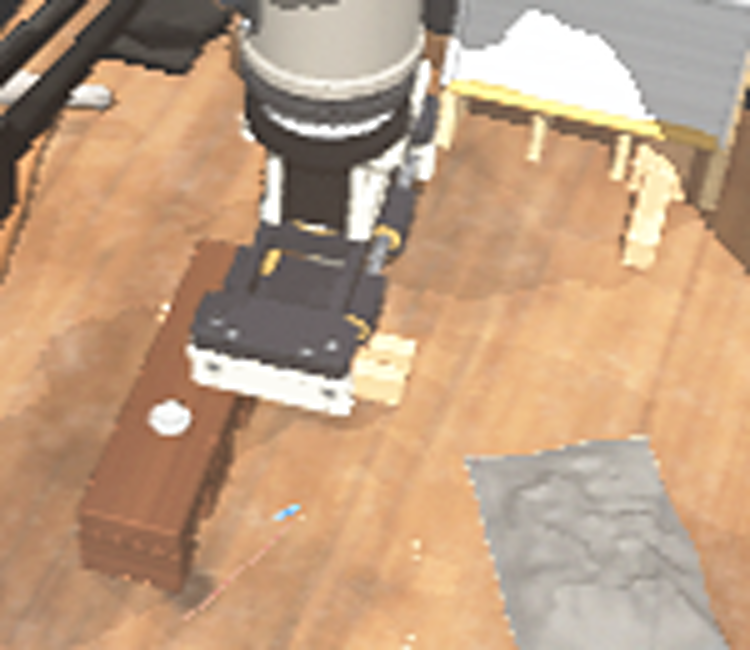

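```bash
python3 -m pendant '[[0,0,0,0,0.4,0,25],[0,0,0,0,0.7,0,25],[0,0,0,0,0.7,0,25]]' 60
python3 -m pendant '[[0,0,0,0,-0.2,0,25],[0,0,0,0,-0.2,0,40],[0,0,0,0,-0.2,0,50],[0,0,0,0,-0.2,0,50],[0,0,0,0,-0.4,-3,50],[0,0,0,0,-2,-7,50],[0,0,0,0,-6,-10,50],[0,0,0,0,-10,-12,50],[0,0,0,0,-10,-12,50]]'
python3 - <<'E'
from h import *
st(); snap('scene','s14.png',(280,105,430,235),5); snap('wrist','w14.png')
E
```

```text
clock: 19.05
eef_pos: [535.3, -32.1, 14.8]
orientation: [-3.122, -0.003, 1.663]
ft_force: [-24.1, -6.9, 18.1]
gripper_width: 29.7
clock: 19.95
eef_pos: [435.3, -41.2, 139.0]
orientation: [-3.123, -0.002, 1.663]
ft_force: [0.4, -0.4, -0.4]
gripper_width: 46.3
t 19.95 pos [435.3 -41.2 139. ] rpy [-3.123e+00 -2.000e-03  1.663e+00] F [ 0.4 -0.4 -0.4] w 46.3 q [-0.27  0.31  1.88 -0.01  0.97 -1.93]
```

View pics/s14.png

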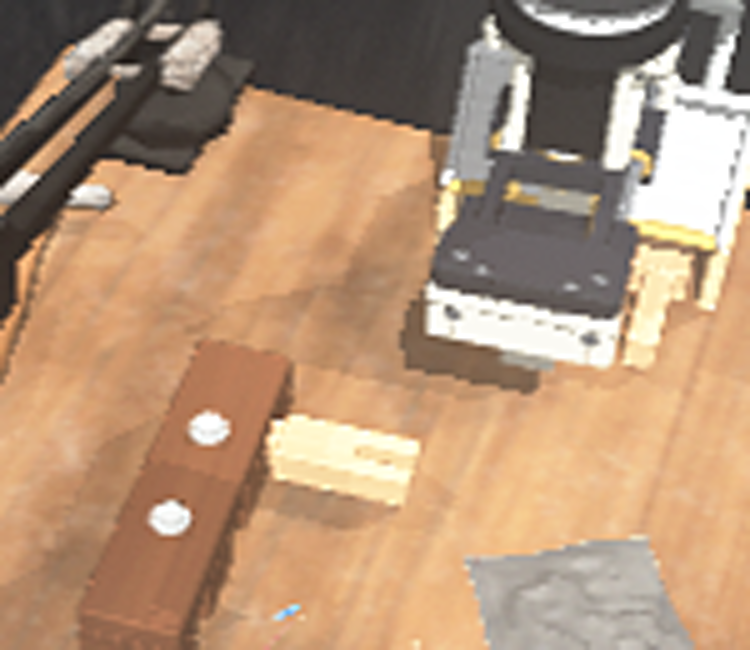

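View pics/w14.png

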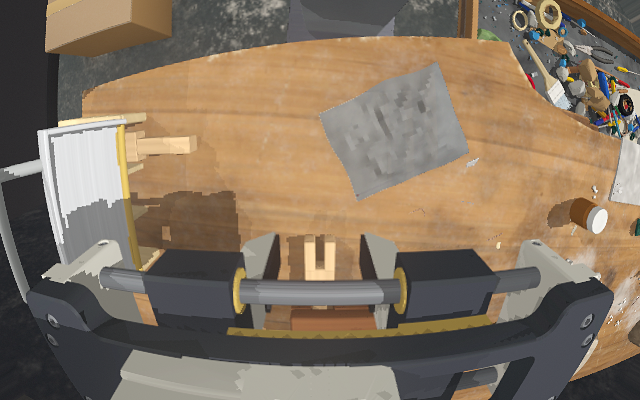

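```bash
python3 - <<'E'
from h import *
im=cv2.imread('pics/w14.png')[100:190,100:220]; cv2.imwrite('pics/w14b.png',cv2.resize(im,None,fx=6,fy=6,interpolation=cv2.INTER_CUBIC))
E
```

```text
(no output)
```

View pics/w14b.png

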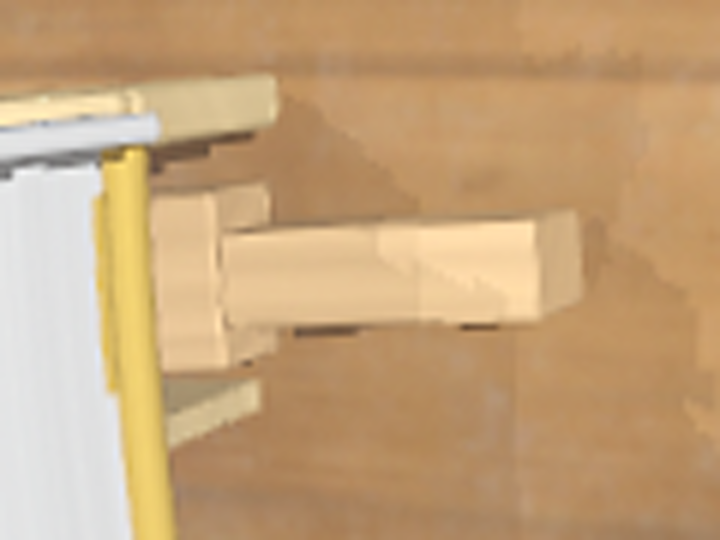

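```bash
python3 - <<'E'
from h import *
P=unp('wrist',np.array([(532,220),(540,319),(221,234),(228,325)])/6+[100,100]-.4,20.)
t=(P[0]+P[1])/2; r=(P[2]+P[3])/2; print(np.round(P[:,:2],1).tolist(),t,r,np.linalg.norm(t-r),np.arctan2(*(t-r)[1::-1]))
u=(t-r)/np.linalg.norm(t-r); g=t-20*u; print(g); plan([g[0],g[1],80],[np.pi,0,np.arctan2(u[1],u[0])-np.pi/2])
E
```

```text
[[394.1, -165.9], [409.4, -164.4], [398.1, -223.7], [413.1, -222.7]] [ 401.74384472 -165.12622135   20.        ] [ 405.63492234 -223.20596741   20.        ] 58.20994233305033 1.6376917930783037
[ 403.08075641 -185.08148801   20.        ]
turn [-0.0153  0.0123  1.5955] shift cm [-13.976  -4.748   5.806]
```

```bash
python3 -m pendant '[[0,0,0.15,-2,-0.5,0,40],[0,0,0.3,-4,-1,0,40],[0,0,0.45,-6,-2,0,40],[0,0,0.6,-8,-3,0,40],[0,0,0.75,-10,-4,0,40],[0,0,0.9,-12,-4.7,0,40],[0,0,1.05,-13.9,-4.7,0,40],[0,0,1.2,-13.9,-4.7,1,40],[0,0,1.35,-13.9,-4.7,3,40],[0,0,1.5,-13.9,-4.7,5,40],[-0.015,0.012,1.59,-13.9,-4.7,5.8,40],[-0.015,0.012,1.59,-13.9,-4.7,5.8,40],[-0.015,0.012,1.59,-13.9,-4.7,5.8,40]]'
python3 - <<'E'
from h import *
st(); snap('wrist','w15.png'); plan([403,-184,14],[np.pi,0,.06])
E
```

```text
clock: 21.35
eef_pos: [404.1, -184.5, 79.5]
orientation: [-3.141, 0.001, 0.075]
ft_force: [-0.2, -0.6, 0.1]
gripper_width: 36.8
t 21.35 pos [ 404.1 -184.5   79.5] rpy [-3.141e+00  1.000e-03  7.500e-02] F [-0.2 -0.6  0.1] w 36.8 q [-0.6   0.41  1.94 -0.    0.79 -0.68]
turn [0.0001 0.0004 0.0149] shift cm [-0.117 -0.069  6.597]
```

View pics/w15.png

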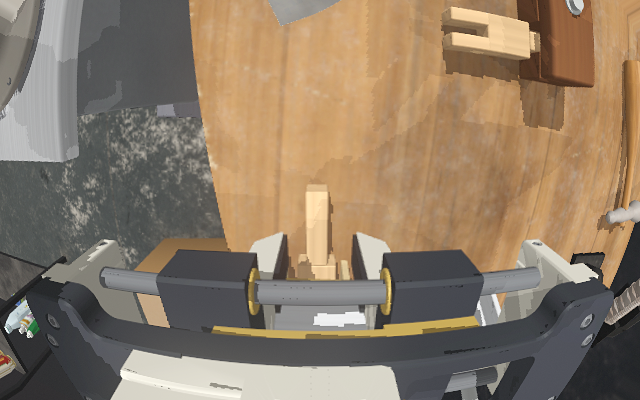

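```bash
python3 - <<'E'
from h import *
im=cv2.imread('pics/w15.png')[0:130,420:610]; cv2.imwrite('pics/w15b.png',cv2.resize(im,None,fx=4,fy=4,interpolation=cv2.INTER_CUBIC))
E
```

```text
(no output)
```

View pics/w15b.png

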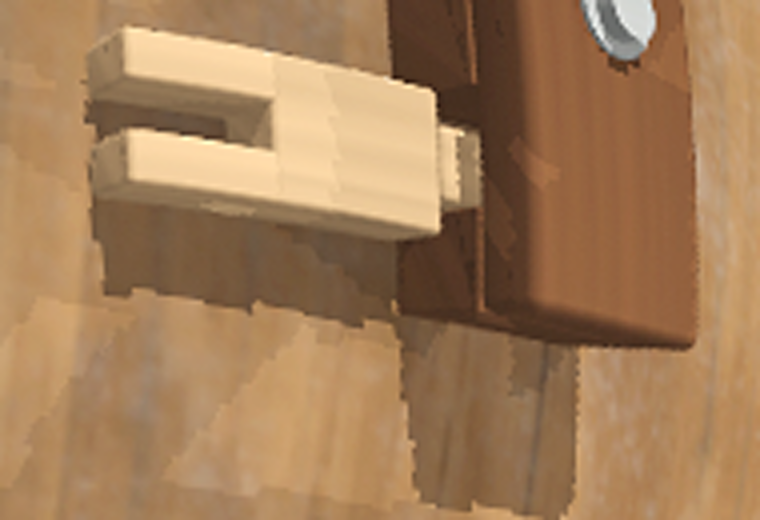

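```bash
python3 - <<'E'
from h import *
c=vision.camera_params('wrist')
Z=lambda a:np.array(a)/4+[420,0]-.4
print('shoulder',np.round(unp('wrist',Z([(438,90),(438,235)]),20.),1).tolist())
print('broad end',np.round(unp('wrist',Z([(125,28),(130,195)]),20.),1).tolist())
print('face z0',np.round(unp('wrist',Z([(392,75),(404,310)]),0.),1).tolist())
print('lintel z28',np.round(unp('wrist',Z([(472,80),(482,300)]),28.),1).tolist())
print('shadow edge z20',np.round(unp('wrist',Z([(458,130),(462,208)]),20.),1).tolist())
E
```

```text
shoulder [[554.2, -16.4, 20.0], [555.5, -46.4, 20.0]]
broad end [[484.6, -23.7, 20.0], [487.1, -54.9, 20.0]]
face z0 [[556.4, -8.7, 0.0], [562.8, -59.6, 0.0]]
lintel z28 [[556.8, -14.8, 28.0], [561.8, -58.2, 28.0]]
shadow edge z20 [[559.6, -23.3, 20.0], [561.4, -39.2, 20.0]]
```

```bash
python3 - <<'E'
from h import *
c7=campose([494.8,-66.8,75.8],[3.134,-.007,.047]); c8=campose([489.7,-84.8,16.8],[-3.141,-.005,-1.471])
Z7=lambda a:np.array(a)/2.5+[380,0]-.3
Z8=lambda a:np.array(a)/2.6-.3
def T(a,b):
    A=np.zeros((3,3));v=np.zeros(3)
    for c,uv in ((c7,Z7(a)),(c8,Z8(b))):
        o,d=ray('wrist',uv,c);d=d[0]/np.linalg.norm(d[0]);M=np.eye(3)-np.outer(d,d);A+=M;v+=M@o
    return np.linalg.solve(A,v)
print(T((217,332),(322,205)),T((207,330),(338,208)))
print(T((210,85),(92,257)),T((203,85),(106,255)))
E
```

```text
[578.88072099   3.83232409  51.94451302] [578.43945158   3.6637194   47.37659535]
[572.58177411  62.82525481  52.59314682] [572.75357177  63.57556964  48.11980658]
```

```bash
python3 -m pendant '[[0,0,0.015,-0.12,0,3,40],[0,0,0.015,-0.12,0,5.5,40],[0,0,0.015,-0.12,0,6.5,40],[0,0,0.015,-0.12,0,6.5,40],[0,0,0.015,-0.12,0,6.5,15],[0,0,0.015,-0.12,0,6.5,10],[0,0,0.015,-0.12,0,6.5,10],[0,0,0.015,-0.12,0,6.5,10],[0,0,0.015,-0.12,0,6.5,10]]' 30
python3 - <<'E'
from h import *
st(); snap('wrist','w16.png')
E
```

```text
clock: 22.3
eef_pos: [400.5, -182.0, 14.7]
orientation: [-3.136, 0.006, 0.06]
ft_force: [-6.0, 10.5, 3.7]
gripper_width: 16.0
t 22.3 pos [ 400.5 -182.    14.7] rpy [-3.136  0.006  0.06 ] F [-6.  10.5  3.7] w 16.0 q [-0.6   0.53  2.    0.    0.62 -0.66]
```

View pics/w16.png

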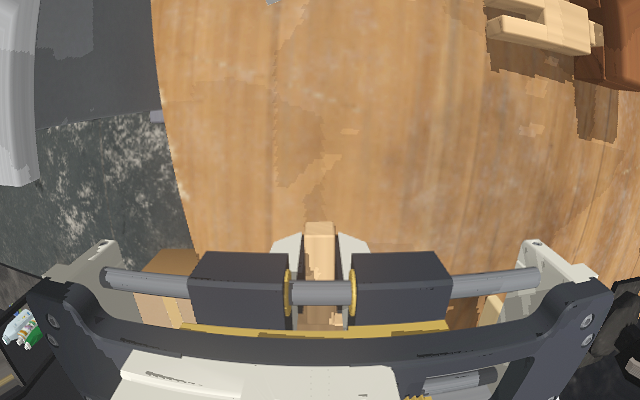

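```bash
python3 -m pendant '[[0,0,0,0,-0.5,0,10],[0,0,0,0,-1.5,-0.3,10],[0,0,0,0,-3,-0.3,10],[0,0,0,0,-4.5,-0.3,10],[0,0,0,0,-6,-0.3,10],[0,0,0,0,-7.5,-0.3,10],[0,0,0,0,-9,-0.3,10],[0,0,0,0,-10.5,-0.3,10],[0,0,0,0,-11,-2,10],[0,0,0,0,-11,-4,10],[0,0,0,0,-11,-6,10],[0,0,0,0,-11,-6,10]]'
python3 - <<'E'
from h import *
st(); snap('wrist','w17.png'); snap('scene','s17.png',(280,85,450,215),4.5);plan([480,-105,75],[np.pi,0,.095-np.pi/2])
E
```

```text
clock: 23.55
eef_pos: [395.5, -71.9, 77.2]
orientation: [-3.138, 0.002, 0.062]
ft_force: [0.1, 0.3, -1.0]
gripper_width: 15.8
t 23.55 pos [395.5 -71.9  77.2] rpy [-3.138e+00  2.000e-03  6.200e-02] F [ 0.1  0.3 -1. ] w 15.8 q [-0.37  0.36  2.05  0.    0.74 -0.44]
turn [0.     0.0081 1.5372] shift cm [ 8.355  3.84  -0.03 ]
```

View pics/w17.png

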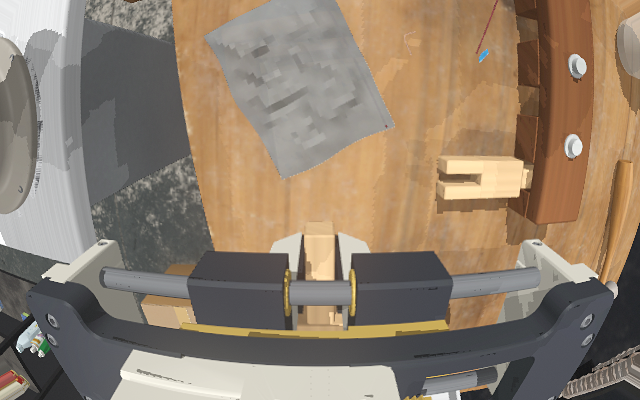

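View pics/s17.png

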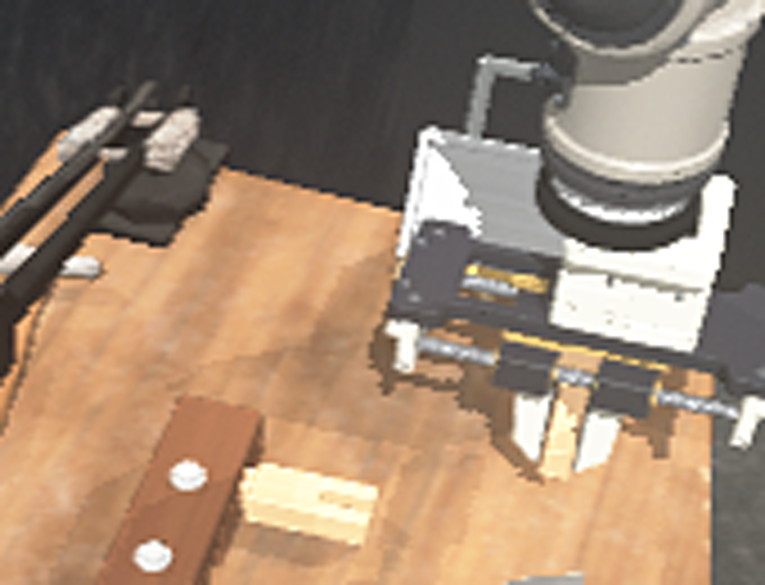

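```bash
python3 -m pendant '[[0,0,0.15,1,0.2,0,10],[0,0,0.3,2,0.4,0,10],[0,0,0.45,3,0.6,0,10],[0,0,0.6,4,1,0,10],[0,0,0.75,5,1.2,0,10],[0,0,0.9,6,1.4,0,10],[0,0,1.05,7,1.8,0,10],[0,0,1.2,8,2.2,0,10],[0,0,1.35,8.5,2.8,0,10],[0,0,1.5,8.5,2.8,0,10],[0,0.008,1.537,8.5,2.8,1,10],[0,0.008,1.537,8.5,2.8,3,10],[0,0.008,1.537,8.5,2.8,5,10],[0,0.008,1.537,8.5,2.8,6.15,10],[0,0.008,1.537,8.5,2.8,6.2,10]]'
python3 - <<'E'
from h import *
st(); snap('wrist','w18.png')
E
```

```text
clock: 25.15
eef_pos: [479.6, -93.6, 11.5]
orientation: [3.139, 0.001, -1.475]
ft_force: [-0.3, 0.6, -0.9]
gripper_width: 15.7
t 25.15 pos [479.6 -93.6  11.5] rpy [ 3.139e+00  1.000e-03 -1.475e+00] F [-0.3  0.6 -0.9] w 15.7 q [-0.35  0.59  1.87  0.    0.68  1.13]
```

View pics/w18.png

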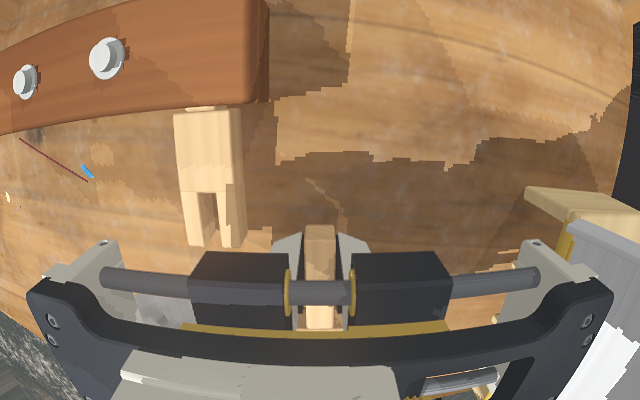

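```bash
python3 -m pendant '[[0,0,0,0,0,0,25],[0,0,0,0,0,0,40],[0,0,0,0,0,0,40],[0,0,0,0,0,-2,40],[0,0,0,0,0,-6,40],[0,0,0,0,0,-10,40],[0,0,-0.15,0,0,-13,50],[0,0,-0.3,0,0,-13,50],[0,0,-0.45,0,0,-13,50],[0,0,-0.6,0,0,-13,50],[0,0,-0.75,0,1,-13,50],[0,0,-0.9,0,2,-13,50],[0,0,-1.05,0,3,-13,50],[0,0,-1.2,0,4,-13,50],[0,0,-1.35,0,5,-13,50],[0,0,-1.5,0,6,-13,50],[0,0,-1.56,0,6,-13,50]]'
python3 - <<'E'
from h import *
st(); snap('wrist','w19a.png')
E
python3 -m pendant '[[0,0,-0.15,0,0,0,50],[0,0,-0.3,0,0,0,50],[0,0,-0.45,0,0,0,50],[0,0,-0.6,0,0,0,50],[0,0,-0.75,0,0,0,50],[0,0,-0.9,0,0,0,50],[0,0,-1.05,0,0,0,50],[0,0,-1.2,0,0,0,50],[0,0,-1.35,0,0,0,50],[0,0,-1.5,0,0,0,50],[0,0,-1.57,0,0,0,50],[0,0,-1.57,0,0,0,50]]'
python3 - <<'E'
from h import *
st(); snap('wrist','w19.png')
im=cv2.imread('pics/w19a.png')[0:260,340:640]; cv2.imwrite('pics/w19b.png',cv2.resize(im,None,fx=2.3,fy=2.3,interpolation=cv2.INTER_CUBIC))
E
```

```text
clock: 26.9
eef_pos: [418.9, -99.3, 141.4]
orientation: [-3.14, 0.004, 0.089]
ft_force: [0.9, -0.0, 0.8]
gripper_width: 45.7
t 26.9 pos [418.9 -99.3 141.4] rpy [-3.14   0.004  0.089] F [ 0.9 -0.   0.8] w 45.7 q [-0.41  0.29  1.91 -0.    0.95 -0.5 ]
clock: 28.15
eef_pos: [419.5, -99.3, 141.3]
orientation: [-3.138, -0.001, 1.659]
ft_force: [0.2, 0.3, 0.0]
gripper_width: 46.1
t 28.15 pos [419.5 -99.3 141.3] rpy [-3.138e+00 -1.000e-03  1.659e+00] F [0.2 0.3 0. ] w 46.1 q [-0.41  0.29  1.91 -0.    0.95 -2.07]
```

View pics/w19.png

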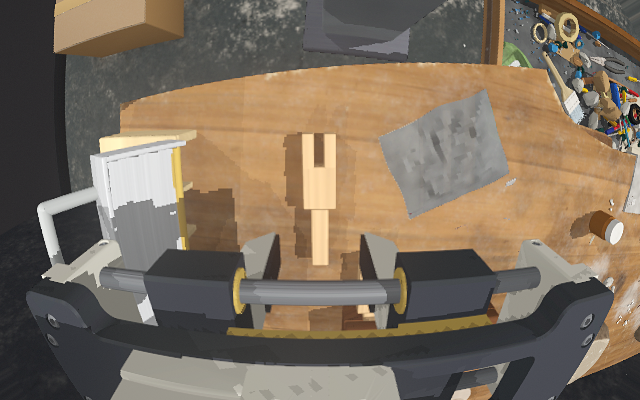

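View pics/w19b.png

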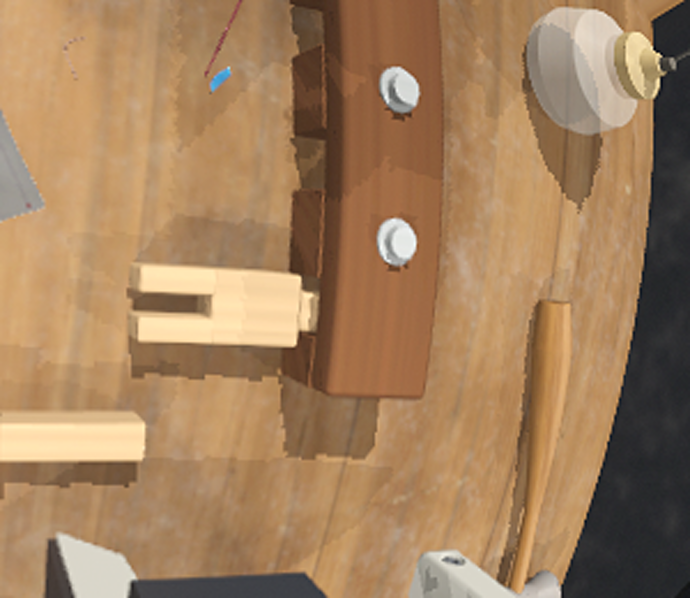

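```bash
python3 - <<'E'
from h import *
P=unp('wrist',[[302.5,134.5],[337,134],[302.5,209],[336,209],[320,264]],20.)
print(np.round(P,1)); a=(P[0]+P[1])/2;b=(P[2]+P[3])/2;t=P[4]; d=t-a
print('len',np.linalg.norm(d),'yaw',np.arctan2(d[1],d[0]),'w',np.linalg.norm(P[0]-P[1]),b)
im=cv2.imread('pics/w19.png')[110:280,260:380]; cv2.imwrite('pics/w19c.png',cv2.resize(im,None,fx=3.5,fy=3.5,interpolation=cv2.INTER_CUBIC))
E
```

```text
[[ 369.  -118.9   20. ]
 [ 366.   -89.1   20. ]
 [ 437.6 -113.9   20. ]
 [ 434.9  -83.    20. ]
 [ 494.7  -92.7   20. ]]
len 127.65709910123928 yaw 0.08884393985209671 w 29.933004300089937 [436.25932744 -98.4789287   20.        ]
```

View pics/w19c.png

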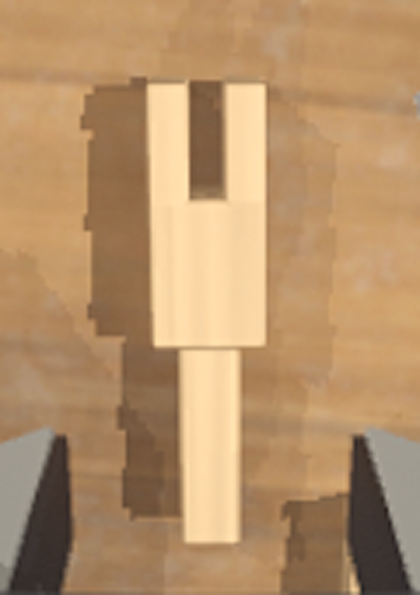

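```bash
python3 -m pendant '[[0,0,0,-0.05,-0.4,4,50],[0,0,0,-0.05,-0.4,8,50],[0,0,0,-0.05,-0.4,11.5,50],[0,0,0,-0.05,-0.4,12.7,50],[0,0,0,-0.05,-0.4,12.7,50],[0,0,0,-0.05,-0.4,12.7,25],[0,0,0,-0.05,-0.4,12.7,25],[0,0,0,-0.05,-0.4,12.7,25],[0,0,0,-0.05,-0.4,12.7,25],[0,0,0,-0.05,-0.4,12.7,25]]' 40
python3 - <<'E'
from h import *
st(); t=np.array([551.,31.3])-95*np.array([np.cos(.09),np.sin(.09)]); print(t); plan([*t,17.5],[np.pi,0,1.661])
E
```

```text
clock: 29.2
eef_pos: [415.4, -100.1, 14.7]
orientation: [-3.139, -0.001, 1.657]
ft_force: [-0.1, 0.8, 1.9]
gripper_width: 29.9
t 29.2 pos [ 415.4 -100.1   14.7] rpy [-3.139e+00 -1.000e-03  1.657e+00] F [-0.1  0.8  1.9] w 29.9 q [-0.42  0.52  2.04 -0.    0.59 -2.07]
[456.38449036  22.76153783]
turn [-0.0023 -0.001  -0.004 ] shift cm [11.891  5.14  -0.278]
```

```bash
python3 -m pendant '[[0,0,0,0,0,-2,25],[0,0,0,0,0,-4,25],[0,0,0,2,0,-5,25],[0,0,0,4,1,-5,25],[0,0,0,6,2,-5,25],[0,0,-0.004,8,3,-5,25],[0,0,-0.004,10,4,-5,25],[0,0,-0.004,11.9,5.1,-5,25],[0,0,-0.004,11.9,5.1,-5,25],[0,0,-0.004,11.9,5.1,-3,25],[0,0,-0.004,11.9,5.1,-1,25],[0,0,-0.004,11.9,5.1,-0.3,25],[0,0,-0.004,11.9,5.1,-0.3,25]]'
python3 - <<'E'
from h import *
st(); snap('scene','s20.png',(270,125,420,255),5); snap('wrist','w20.png')
E
```

```text
clock: 30.5
eef_pos: [455.1, 22.4, 17.0]
orientation: [-3.137, -0.001, 1.66]
ft_force: [-0.8, -0.1, -1.8]
gripper_width: 29.7
t 30.5 pos [455.1  22.4  17. ] rpy [-3.137e+00 -1.000e-03  1.660e+00] F [-0.8 -0.1 -1.8] w 29.7 q [-0.12  0.54  1.96  0.    0.64 -1.78]
```

View pics/s20.png

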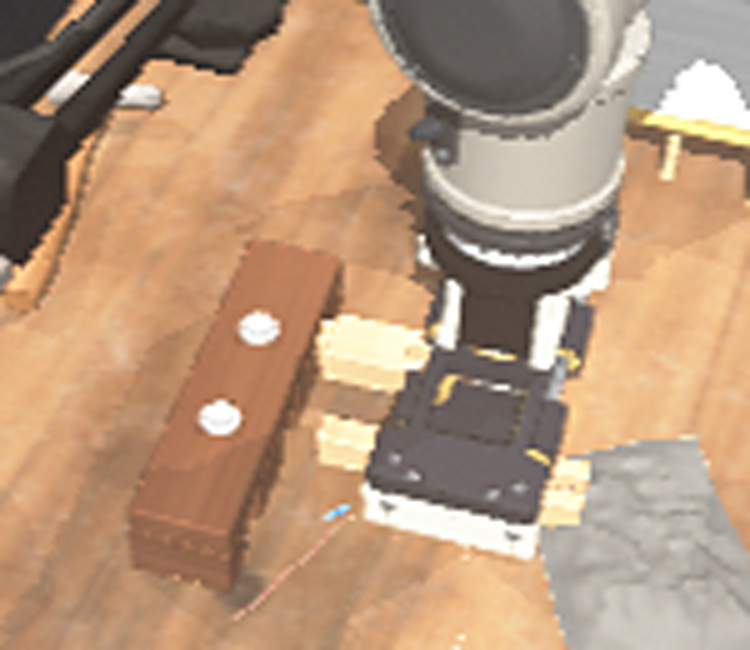

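View pics/w20.png

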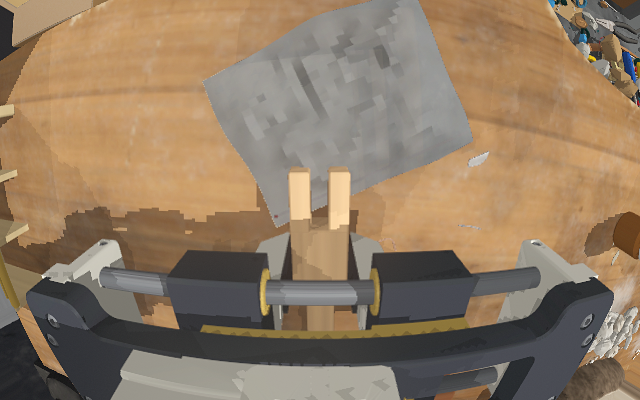

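```bash
python3 -m pendant '[[0,0,0,0,0.8,0,25],[0,0,0,0,1.6,0,25],[0,0,0,0,2.4,0,25],[0,0,0,0,3.2,0,25],[0,0,0,0,4,0,25],[0,0,0,0,4,0,25]]'
python3 -m pendant '[[0,0,0,0,0.8,0,25],[0,0,0,0,1.6,0,25],[0,0,0,0,2.4,0.1,25],[0,0,0,0,2.9,0.2,25],[0,0,0,0,3.2,0.2,25],[0,0,0,0,3.2,0.2,25]]'
```

```text
clock: 31.2
eef_pos: [497.4, 26.1, 18.2]
orientation: [-3.141, -0.001, 1.661]
ft_force: [-0.5, 0.0, -0.8]
gripper_width: 29.3
clock: 31.8
eef_pos: [529.5, 29.0, 16.0]
orientation: [-3.141, -0.001, 1.661]
ft_force: [0.5, 0.4, -1.4]
gripper_width: 29.4
```

```bash
python3 -m pendant '[[0,0,0,0,0.2,0.1,25],[0,0,0,0,0.4,0.1,25],[0,0,0,0,0.6,0.1,25],[0,0,0,0,0.6,0.1,25]]' 60
python3 -m pendant '[[0,0,0,0,0.3,0,25],[0,0,0,0,0.5,0,25],[0,0,0,0,0.5,0,25]]'
```

```text
clock: 32.2
eef_pos: [530.7, 29.2, 15.0]
orientation: [-3.13, -0.001, 1.661]
ft_force: [-16.3, -4.4, 14.8]
gripper_width: 29.5
clock: 32.5
eef_pos: [530.7, 29.2, 15.0]
orientation: [-3.12, -0.002, 1.661]
ft_force: [-17.3, -4.1, 14.5]
gripper_width: 29.7
```

```bash
python3 -m pendant '[[0,0,0,0,0.2,0,40],[0,0,0,0,0,0,40],[0,0,0,0,0,0,40],[0,0,0,0,0,-3,40],[0,0,0,0,-1,-7,40],[0,0,0,0,-5,-8,40],[0,0,0,0,-9,-8,40],[0,0,0,0,-9,-8,40]]'
python3 - <<'E'
from h import *
st(); snap('scene','s21.png',(270,105,420,235),5)
E
```

```text
clock: 33.3
eef_pos: [437.5, 21.5, 96.7]
orientation: [-3.114, -0.003, 1.661]
ft_force: [-0.1, 1.2, 0.8]
gripper_width: 36.6
t 33.3 pos [437.5  21.5  96.7] rpy [-3.114e+00 -3.000e-03  1.661e+00] F [-0.1  1.2  0.8] w 36.6 q [-0.12  0.38  1.92 -0.    0.86 -1.78]
```

View pics/s21.png

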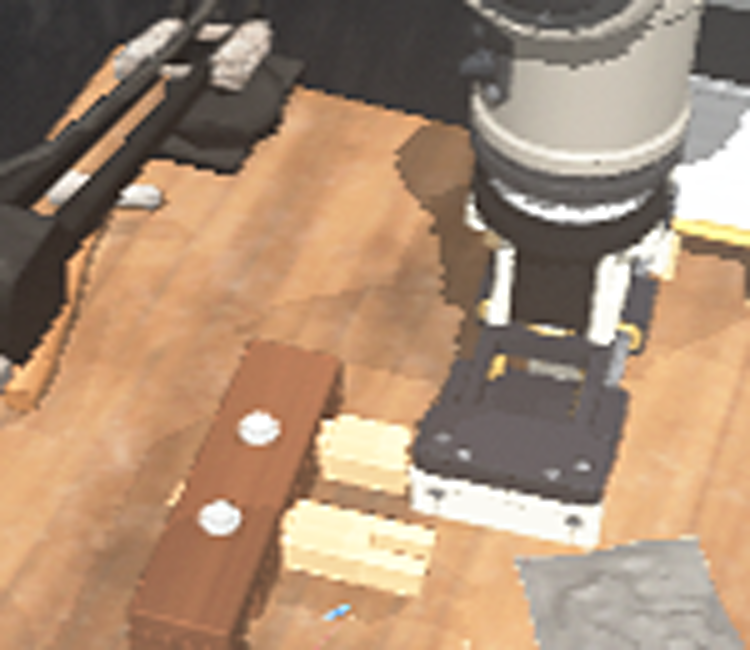

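```bash
python3 - <<'E'
from h import *
plan([445,21.7,14],[np.pi,0,1.661])
E
```

```text
turn [-0.0228 -0.0021  0.0002] shift cm [-8.000e-03  5.950e-01  8.308e+00]
```

```bash
python3 -m pendant '[[-0.023,0,0,0,0,1,10],[-0.023,0,0,0,0.2,3,0],[-0.023,0,0,0,0.4,5,0],[-0.023,0,0,0,0.6,7,0],[-0.023,0,0,0,0.6,8.3,0],[-0.023,0,0,0,0.6,8.3,0],[-0.023,0,0,0,1.6,8.3,0],[-0.023,0,0,0,2.4,8.3,0],[-0.023,0,0,0,2.8,8.3,0]]'
python3 -m pendant '[[0,0,0,0,0.2,0,0],[0,0,0,0,0.5,0,0],[0,0,0,0,0.8,0,0],[0,0,0,0,1.1,0,0],[0,0,0,0,1.1,0,0]]'
```

```text
clock: 34.25
eef_pos: [469.1, 23.8, 14.3]
orientation: [3.139, -0.002, 1.661]
ft_force: [-0.4, -0.0, -0.0]
gripper_width: 0.3
clock: 34.75
eef_pos: [470.7, 24.6, 13.7]
orientation: [-3.124, -0.004, 1.663]
ft_force: [-26.6, -7.7, 21.8]
gripper_width: 0.2
```

```bash
python3 - <<'E'
from h import *
plan([457,-39.5,14],[np.pi,0,1.661])
E
```

```text
turn [-0.0173 -0.0036  0.0016] shift cm [-6.26 -1.95 -0.02]
```

```bash
python3 -m pendant '[[-0.017,0,0,0,-1,-0.1,0],[-0.017,0,0,0,-2,-0.1,0],[-0.017,0,0,-2,-2,-0.1,0],[-0.017,0,0,-4,-2,-0.1,0],[-0.017,0,0,-6.2,-2,-0.1,0],[-0.017,0,0,-6.2,-2,-0.1,0],[-0.017,0,0,-6.2,-1.3,-0.1,0],[-0.017,0,0,-6.2,-0.9,-0.1,0],[-0.017,0,0,-6.2,-0.7,-0.1,0]]'
python3 -m pendant '[[0,0,0,0,0.2,0,0],[0,0,0,0,0.5,0,0],[0,0,0,0,0.8,0,0],[0,0,0,0,0.8,0,0]]'
python3 -m pendant '[[0,0,0,0,0.3,0,0],[0,0,0,0,0.6,0,0],[0,0,0,0,0.8,0,0],[0,0,0,0,0.8,0,0]]'
```

```text
clock: 35.65
eef_pos: [470.1, -37.0, 14.7]
orientation: [3.141, -0.004, 1.664]
ft_force: [0.7, 1.0, 1.0]
gripper_width: 0.7
clock: 36.05
eef_pos: [475.8, -35.7, 14.4]
orientation: [-3.136, -0.005, 1.664]
ft_force: [-6.8, -0.7, 6.3]
gripper_width: 0.6
clock: 36.45
eef_pos: [476.0, -34.6, 13.6]
orientation: [-3.12, -0.008, 1.665]
ft_force: [-25.0, -7.1, 19.7]
gripper_width: 0.5
```

```bash
python3 -m pendant '[[-0.02,0.008,0,0,-1,0,0],[-0.02,0.008,0,0,-3,0,0],[-0.02,0.008,0.1,0,-4,-3,10],[-0.02,0.008,0.25,-0.8,-5,-7,20],[-0.02,0.008,0.4,-1.6,-5,-11,28],[-0.02,0.008,0.55,-2.4,-5,-14,28],[-0.02,0.008,0.7,-3.2,-5,-14,28],[-0.02,0.008,0.85,-4,-5,-14,28],[-0.02,0.008,1,-4,-5,-14,28],[-0.02,0.008,1.15,-4,-5,-14,28],[-0.02,0.008,1.3,-4,-5,-14,28],[-0.02,0.008,1.45,-4,-5,-14,28],[-0.02,0.008,1.57,-4,-5,-14,28],[-0.02,0.008,1.57,-4,-5,-14,28]]'
python3 - <<'E'
from h import *
st(); snap('scene','s22.png',(270,105,420,235),5)
snap('wrist','w22.png')
im=cv2.imread('pics/w22.png')[0:240,340:640]; cv2.imwrite('pics/w22b.png',cv2.resize(im,None,fx=2.5,fy=2.5,interpolation=cv2.INTER_CUBIC))
E
```

```text
clock: 37.85
eef_pos: [433.3, -79.9, 154.4]
orientation: [-3.141, 0.004, 0.095]
ft_force: [0.2, 0.3, -0.3]
gripper_width: 25.8
t 37.85 pos [433.3 -79.9 154.4] rpy [-3.141  0.004  0.095] F [ 0.2  0.3 -0.3] w 25.8 q [-0.36  0.29  1.86 -0.    0.99 -0.45]
```

View pics/w22b.png

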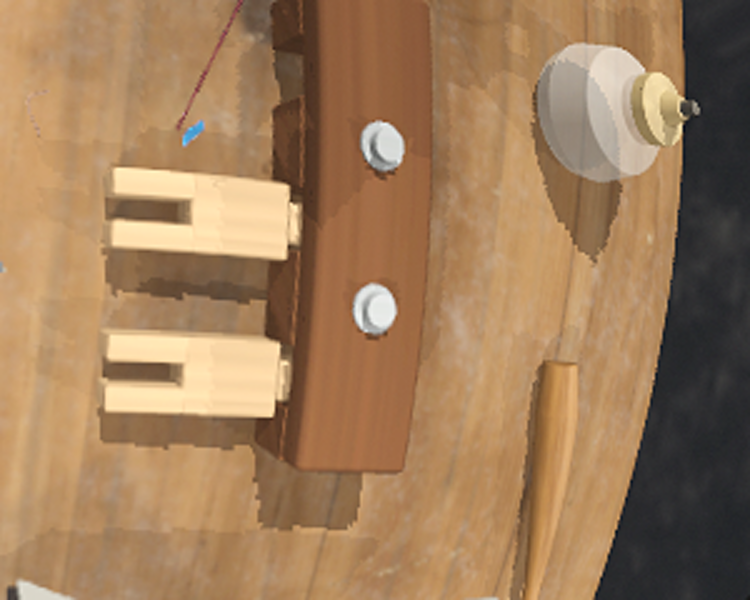

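View pics/s22.png

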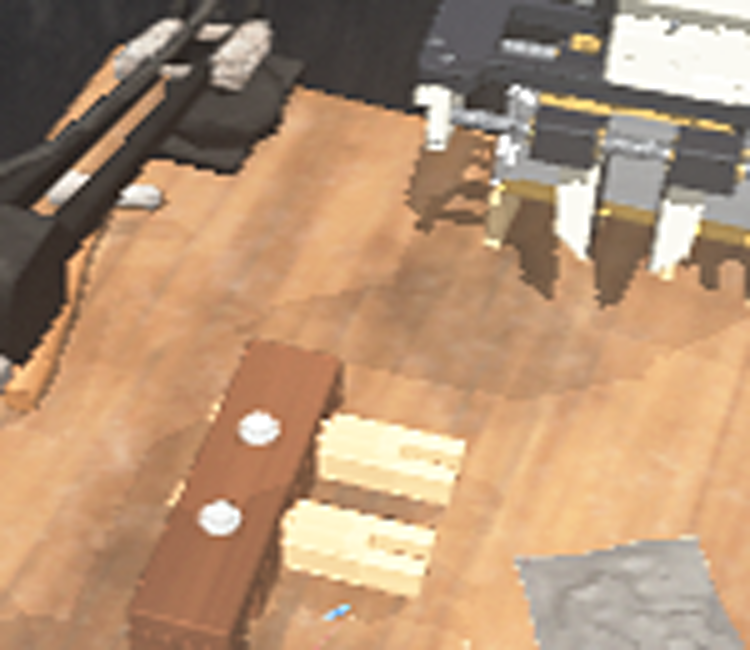

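```bash
python3 - <<'E'
from h import *
im=cv2.imread('pics/w22.png')[60:195,425:485]; cv2.imwrite('pics/w22c.png',cv2.resize(im,None,fx=8,fy=4.4,interpolation=cv2.INTER_CUBIC))
E
```

```text
(no output)
```

View pics/w22c.png

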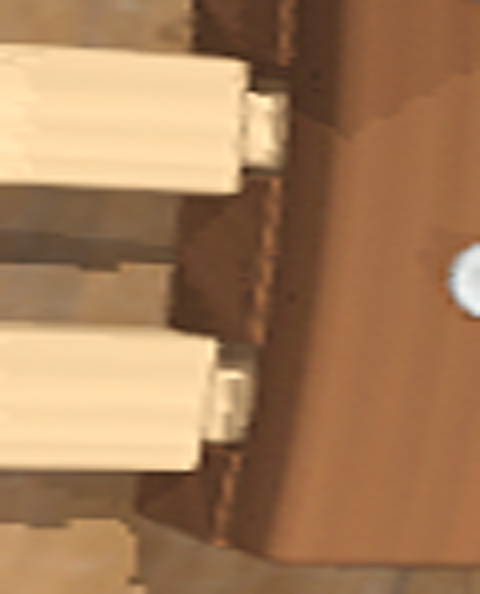

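```bash
python3 - <<'E'
from h import *
Z=lambda a:np.array(a)/[8,4.4]+[425,60]-.4
for n,z,p in (('sh pin1',20.,[(217,337),(200,468)]),('sh pin2',20.,[(248,60),(241,190)]),('face0',0.,[(191,45),(182,192),(170,325)]),('lint28',28.,[(287,45),(277,185),(260,335),(240,448)])):
    print(n,np.round(unp('wrist',Z(p),z)[:,:2],1).tolist())
E
```

```text
sh pin1 [[555.0, -15.5], [558.5, -44.9]]
sh pin2 [[550.0, 45.5], [552.9, 17.0]]
face0 [[550.4, 50.4], [553.7, 16.0], [557.0, -15.0]]
lint28 [[551.1, 48.6], [553.8, 18.5], [556.9, -13.7], [559.1, -38.4]]
```

```bash
python3 - <<'E'
from h import *
plan([452,-274,235],[np.pi,0,1.61])
E
```

```text
turn [-0.0033  0.0031 -1.5111] shift cm [-0.085 19.495 -8.065]
```

```bash
python3 -m pendant '[[0,0,-0.1,0,0,-3,28],[0,0,-0.25,0,0,-6,28],[0,0,-0.4,0,0,-8.1,28],[0,0,-0.55,0,0,-8.1,28],[0,0,-0.7,0,2,-8.1,28],[0,0,-0.85,0,4,-8.1,28],[0,0,-1,0,6,-8.1,28],[0,0,-1.15,0,8,-8.1,28],[0,0,-1.3,0,10,-8.1,28],[0,0,-1.45,0,12,-8.1,28],[0,0,-1.511,0,14,-8.1,28],[0,0,-1.511,0,16,-8.1,28],[0,0,-1.511,0,18,-8.1,28],[0,0,-1.511,0,19.5,-8.1,28],[0,0,-1.511,0,19.5,-8.1,28],[0,0,-1.511,0,19.5,-8.1,28]]'
python3 - <<'E'
from h import *
st(); snap('wrist','w23.png'); snap('scene','s23.png',(300,35,450,165),5)
E
```

```text
clock: 39.55
eef_pos: [452.7, -273.6, 235.1]
orientation: [-3.137, -0.001, 1.61]
ft_force: [-0.5, 0.3, 0.1]
gripper_width: 25.5
t 39.55 pos [ 452.7 -273.6  235.1] rpy [-3.137e+00 -1.000e-03  1.610e+00] F [-0.5  0.3  0.1] w 25.5 q [-0.69  0.35  1.51 -0.    1.28 -2.3 ]
```

View pics/w23.png

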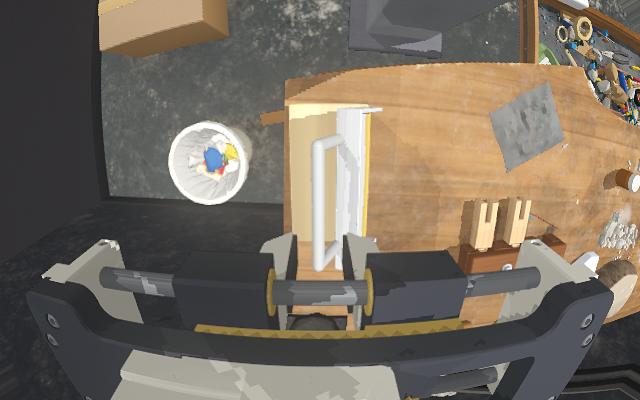

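View pics/s23.png

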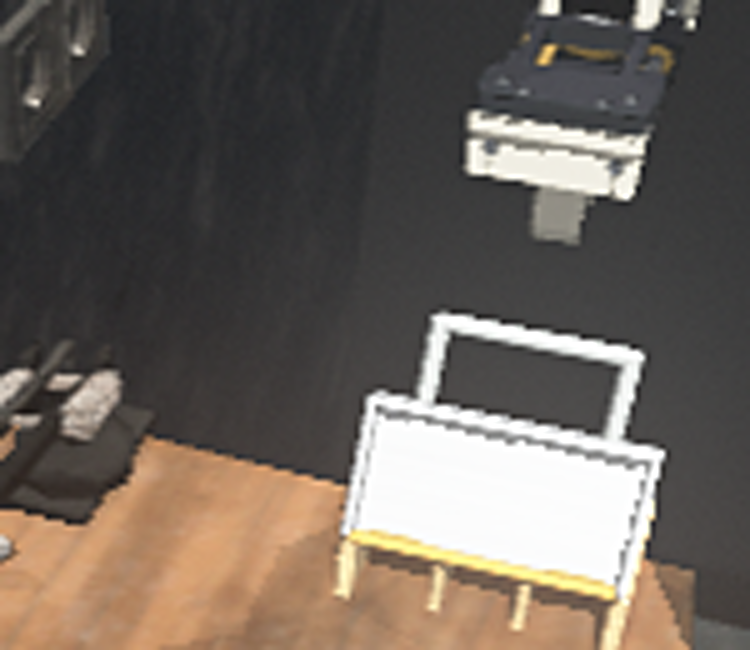

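```bash
python3 - <<'E'
from h import *
print(np.round(unp('wrist',[[318,145],[319,264]],157.),1)); plan([452.5,-274,149])
E
```

```text
[[ 403.7 -276.6  157. ]
 [ 502.8 -272.   157. ]]
turn [0. 0. 0.] shift cm [-0.095  0.009  8.634]
```

```bash
python3 -m pendant '[[0,0,0,-0.05,0,3,28],[0,0,0,-0.05,0,6,28],[0,0,0,-0.05,0,8,28],[0,0,0,-0.05,0,8.6,28],[0,0,0,-0.05,0,8.6,28],[0,0,0,-0.05,0,8.6,12],[0,0,0,-0.05,0,8.6,5],[0,0,0,-0.05,0,8.6,0],[0,0,0,-0.05,0,8.6,0],[0,0,0,-0.05,0,8.6,0]]' 12
python3 - <<'E'
from h import *
st()
o=ctrl.get_obs();p0=o['eef_pos'];R0=R.from_euler('xyz',o['orientation'])
xa=np.array([0.041,-0.999,0])
F=lambda q:-xa*(122*np.cos(q)-4*np.sin(q))+np.array([0,0,122*np.sin(q)+4*np.cos(q)])
print(p0-F(2.0))
for q in np.arange(2,-.01,-.1): print(round(q,2),np.round(R0.inv().apply(F(q)-F(2.))/10,2))
E
```

```text
clock: 40.65
eef_pos: [453.0, -274.3, 150.3]
orientation: [-3.139, 0.002, 1.611]
ft_force: [0.7, -2.8, 4.8]
gripper_width: 9.2
t 40.65 pos [ 453.  -274.3  150.3] rpy [-3.139e+00  2.000e-03  1.611e+00] F [ 0.7 -2.8  4.8] w 9.2 q [-0.69  0.44  1.64 -0.    1.07 -2.3 ]
[ 450.74071023 -219.95516781   40.99698787]
2.0 [0. 0. 0.]
1.9 [ 1.12 -0.   -0.49]
1.8 [ 2.28 -0.   -0.87]
1.7 [ 3.47 -0.01 -1.13]
1.6 [ 4.68 -0.01 -1.26]
1.5 [ 5.9  -0.01 -1.28]
1.4 [ 7.12 -0.01 -1.17]
1.3 [ 8.32 -0.01 -0.95]
1.2 [ 9.49 -0.01 -0.6 ]
1.1 [ 1.062e+01 -1.000e-02 -1.400e-01]
1.0 [ 1.169e+01 -1.000e-02  4.300e-01]
0.9 [ 1.271e+01 -1.000e-02  1.100e+00]
0.8 [ 1.365e+01 -1.000e-02  1.880e+00]
0.7 [ 1.452e+01 -1.000e-02  2.740e+00]
0.6 [15.29 -0.    3.69]
0.5 [15.96 -0.    4.7 ]
0.4 [16.53  0.    5.78]
0.3 [16.99  0.    6.91]
0.2 [1.733e+01 1.000e-02 8.090e+00]
0.1 [1.755e+01 1.000e-02 9.280e+00]
-0.0 [1.765e+01 1.000e-02 1.050e+01]
```

```bash
python3 -m pendant '[[0,0,0,0.55,0,-0.26,0],[0,0,0,1.12,0,-0.49,0],[0,0,0,2.28,0,-0.87,0],[0,0,0,3.47,0,-1.13,0],[0,0,0,4.68,0,-1.26,0],[0,0,0,5.9,0,-1.28,0],[0,0,0,7.12,0,-1.17,0],[0,0,0,8.32,0,-0.95,0],[0,0,0,9.49,0,-0.6,0],[0,0,0,10.62,0,-0.14,0],[0,0,0,11.69,0,0.43,0],[0,0,0,11.69,0,0.43,0]]'
python3 - <<'E'
from h import *
st(); snap('scene','s24.png',(300,65,450,195),5)
E
```

```text
clock: 41.85
eef_pos: [448.1, -155.9, 145.0]
orientation: [-3.138, 0.0, 1.612]
ft_force: [1.1, 0.7, 0.7]
gripper_width: 9.2
t 41.85 pos [ 448.1 -155.9  145. ] rpy [-3.138  0.     1.612] F [1.1 0.7 0.7] w 9.2 q [-0.5   0.35  1.79 -0.    1.   -2.11]
```

View pics/s24.png

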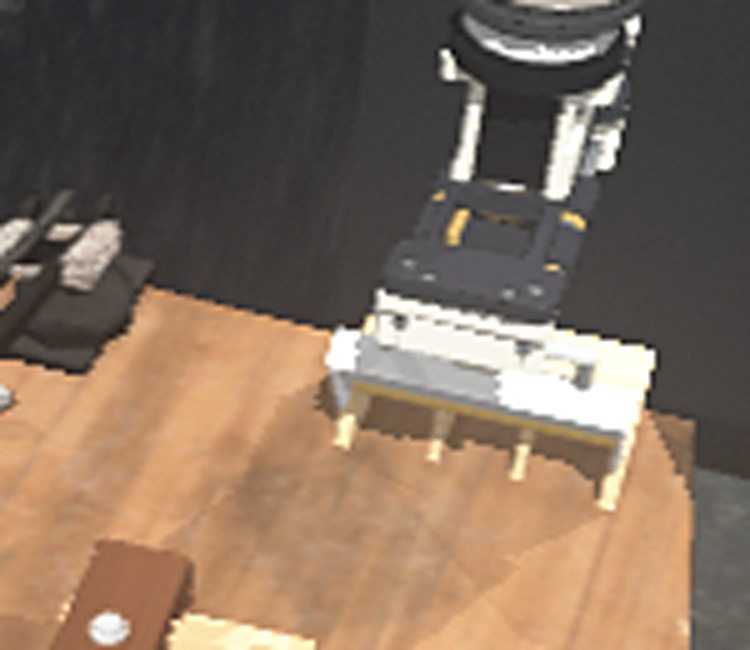

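```bash
python3 -m pendant '[[0,0,0,0.95,0,0.67,0],[0,0,0,1.9,0,1.45,0],[0,0,0,2.75,0,2.31,0],[0,0,0,3.5,0,3.26,0],[0,0,0,4.15,0,4.27,0],[0,0,0,4.72,0,5.35,0],[0,0,0,5.16,0,6.48,0],[0,0,0,5.5,0,7.66,0],[0,0,0,5.7,0,8.85,0],[0,0,0,5.75,0,9.5,0],[0,0,0,5.75,0,9.9,0],[0,0,0,5.75,0,10,0]]'
python3 - <<'E'
from h import *
st(); snap('wrist','w25.png')
E
```

```text
clock: 43.1
eef_pos: [445.7, -98.8, 45.5]
orientation: [-3.138, -0.0, 1.612]
ft_force: [-0.1, 4.7, 11.5]
gripper_width: 9.1
t 43.1 pos [445.7 -98.8  45.5] rpy [-3.138 -0.     1.612] F [-0.1  4.7 11.5] w 9.1 q [-0.39  0.49  1.94 -0.    0.72 -2.  ]
```

View pics/w25.png

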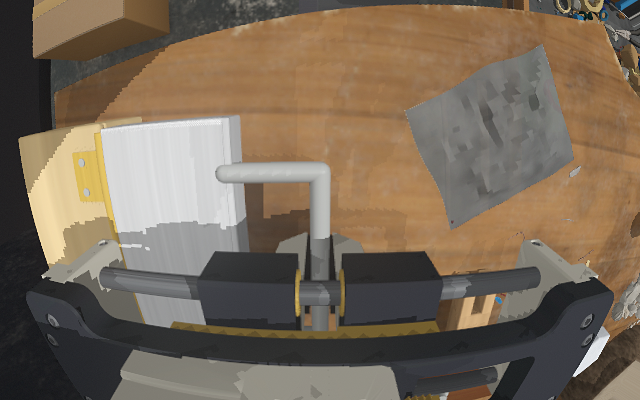

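Shut with contact. Release, lift and retreat; then look.

```bash
python3 -m pendant '[[0,0,0,0,0,0,15],[0,0,0,0,0,0,28],[0,0,0,0,0,0,28],[0,0,0,0,0,-2,28],[0,0,0,0,0,-6,28],[0,0,0,0,0,-11,28],[0,0,0,0,0,-16,28],[0,0,0,0,-4,-20,28],[0,0,0,0,-8,-20,28],[0,0,0,0,-8,-20,28],[0,0,0,0,-8,-20,28],[0,0,0,0,-8,-20,28],[0,0,0,0,-8,-20,28]]'
python3 - <<'E'
from h import *
st(); snap('wrist','w26.png'); snap('scene','s26.png',(240,85,450,245),3.7); snap('top','t26.png',(180,110,500,310),2.5)
E
```

```text
clock: 44.45
eef_pos: [366.9, -102.1, 245.4]
orientation: [-3.138, -0.001, 1.612]
ft_force: [0.2, -0.4, -0.7]
gripper_width: 25.6
t 44.45 pos [ 366.9 -102.1  245.4] rpy [-3.138e+00 -1.000e-03  1.612e+00] F [ 0.2 -0.4 -0.7] w 25.6 q [-0.47  0.07  1.86 -0.    1.22 -2.08]
```

View pics/s26.png

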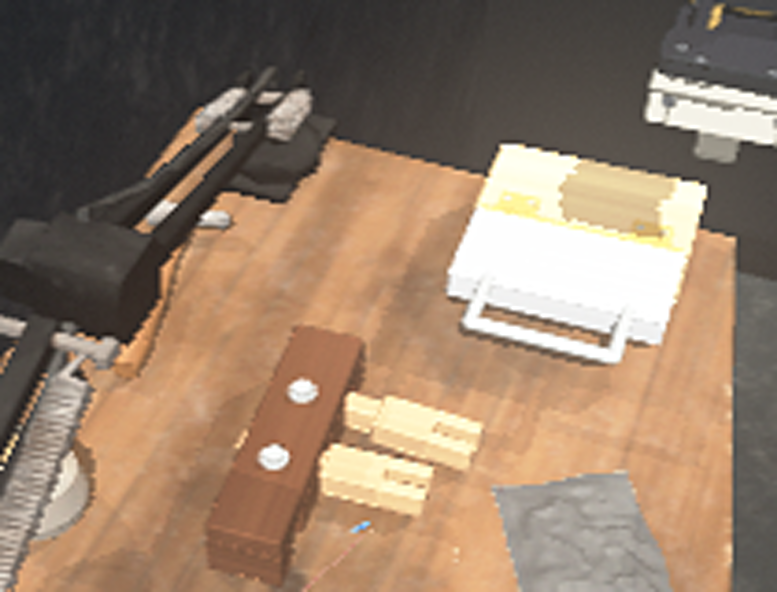

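View pics/t26.png

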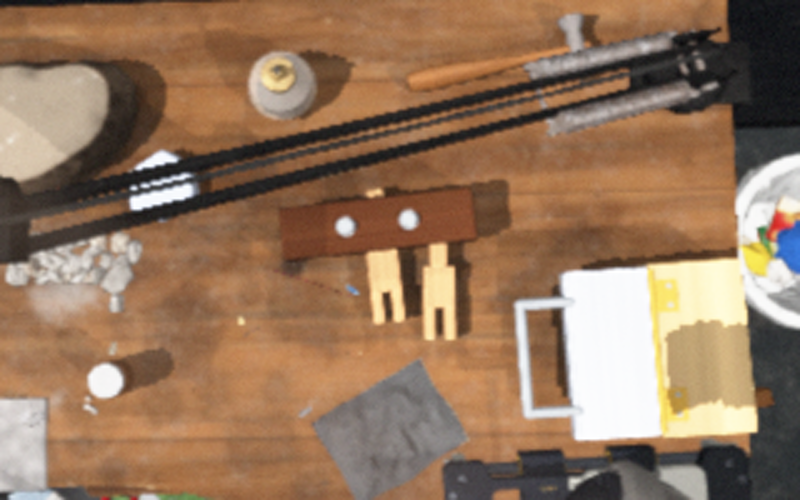

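View pics/w26.png

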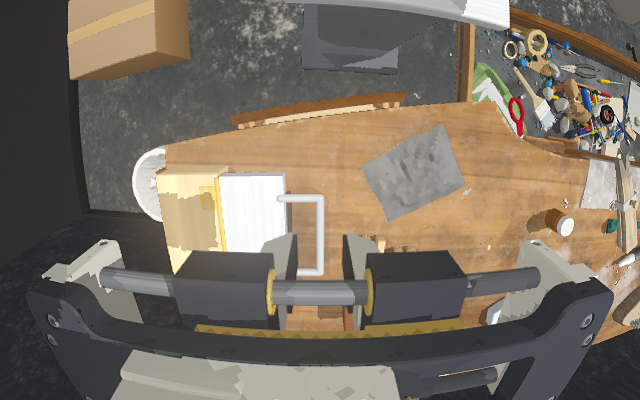

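```bash
python3 - <<'E'
from h import *
c=campose([445.7,-98.8,45.5],[-3.138,0,1.612])
d=np.array([np.cos(.09),np.sin(.09)]);n=np.array([-d[1],d[0]])
for s,nm in (((556.6,-29.8),'pin1 home'),((551,31),'pin2 home'),((536,-29.8),'pin1 out')):
    s=np.array(s); print(nm,np.round(proj('wrist',[[*(s-70*d+15*n),20],[*(s-70*d-15*n),20]],c),0).tolist())
im=cv2.imread('pics/w25.png')[240:330,420:540]; cv2.imwrite('pics/w25b.png',cv2.resize(im,None,fx=6,fy=6,interpolation=cv2.INTER_CUBIC))
# knocked pin1 pose from top
T=lambda a:np.array(a)/2.5+[180,110]-.4
S=lambda a:np.array(a)/3.7+[240,85]-.4
print(np.round(unp('top',T([(423,338),(455,340),(423,265),(455,265)]),20.),1).tolist())
print(np.round(unp('top',T([(375,322),(406,319),(369,250),(398,248)]),20.),1).tolist(),'pin2')
print(np.round(unp('scene',S([(378,398),(372,425),(483,432),(473,452)]),20.),1).tolist())
E
```

```text
pin1 home [[428.0, 290.0], [387.0, 294.0]]
pin2 home [[500.0, 280.0], [467.0, 285.0]]
pin1 out [[434.0, 265.0], [391.0, 269.0]]
[[465.2, -6.9, 20.0], [462.6, -37.6, 20.0], [535.5, -8.8, 20.0], [534.7, -39.7, 20.0]]
[[481.5, 39.0, 20.0], [483.7, 9.0, 20.0], [551.2, 43.2, 20.0], [552.5, 15.0, 20.0]] pin2
[[538.1, -32.5, 20.0], [533.1, -7.7, 20.0], [462.1, -30.2, 20.0], [462.9, -10.8, 20.0]]
```

View pics/w25b.png

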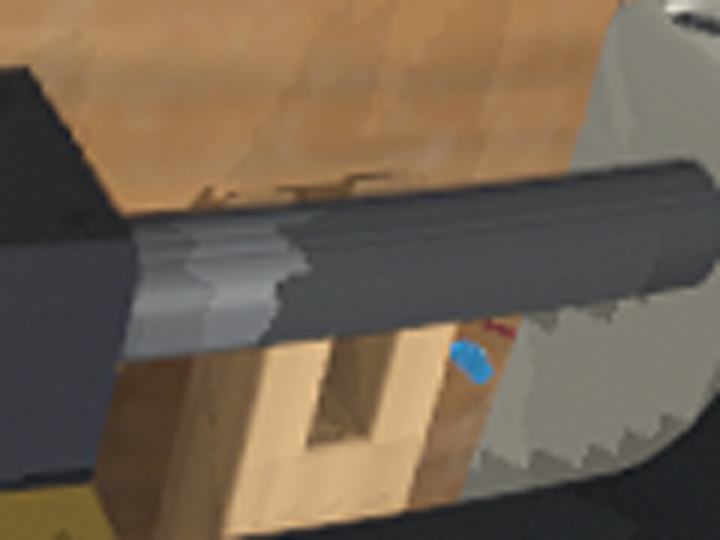

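```bash
python3 - <<'E'
from h import *
plan([430,-85,160],[np.pi,0,.095])
E
```

```text
turn [-0.0039  0.0026  1.5171] shift cm [1.426 6.432 8.516]
```

```bash
python3 -m pendant '[[0,0,0.15,0.2,0.6,0.5,30],[0,0,0.3,0.4,1.2,1,40],[0,0,0.45,0.6,2,2,50],[0,0,0.6,0.8,3,3,50],[0,0,0.75,1,4,4,50],[0,0,0.9,1.4,5,5,50],[0,0,1.05,1.4,6,6,50],[0,0,1.2,1.4,6.4,7,50],[0,0,1.35,1.4,6.4,8,50],[0,0,1.5,1.4,6.4,8.5,50],[0,0,1.517,1.4,6.4,8.5,50],[0,0,1.517,1.4,6.4,8.5,50]]'
python3 - <<'E'
from h import *
st(); snap('wrist','w27.png')
im=cv2.imread('pics/w27.png')[30:220,360:500]; cv2.imwrite('pics/w27b.png',cv2.resize(im,None,fx=4.2,fy=3.1,interpolation=cv2.INTER_CUBIC))
E
```

```text
clock: 45.8
eef_pos: [429.9, -85.3, 160.0]
orientation: [-3.14, 0.005, 0.099]
ft_force: [-0.1, 1.0, -0.1]
gripper_width: 46.1
t 45.8 pos [429.9 -85.3 160. ] rpy [-3.14   0.005  0.099] F [-0.1  1.  -0.1] w 46.1 q [-0.37  0.28  1.86 -0.    1.01 -0.47]
```

View pics/w27b.png

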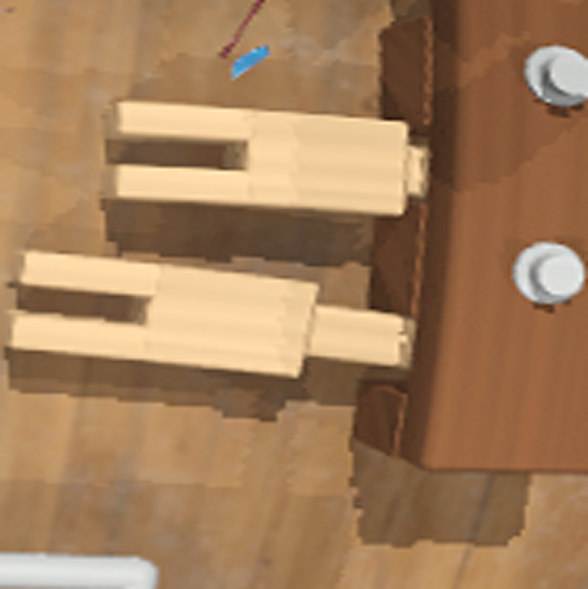

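```bash
python3 - <<'E'
from h import *
Z=lambda a:np.array(a)/[4.2,3.1]+[360,30]-.4
P=unp('wrist',Z([(24,252),(13,347),(318,285),(301,377),(400,318),(398,366)]),20.);print(np.round(P[:,:2],1).tolist())
a=(P[0]+P[1])/2;b=(P[2]+P[3])/2;c=(P[4]+P[5])/2;print(a,b,c)
for u,v in ((a,b),(b,c),(a,c)): print(np.arctan2(*(v-u)[1::-1]),np.linalg.norm(u-v))
Q=unp('wrist',Z([(118,101),(116,195),(408,123),(404,215)]),20.);print('pin2',np.round(Q[:,:2],1).tolist())
F=unp('wrist',Z([(372,265),(366,395),(355,440),(383,120)]),0.);print('face',np.round(F[:,:2],1).tolist())
y=np.arctan2(*(c-a)[1::-1]); d=np.array([np.cos(y),np.sin(y),0]); g=a+8*d; print('grip',g,y); plan([g[0],g[1],90],[np.pi,0,y+np.pi/2])
E
```

```text
[[465.0, -9.5], [466.0, -38.4], [534.5, -9.7], [535.2, -39.1], [557.2, -16.8], [559.6, -32.2]]
[465.48959085 -23.92710753  20.        ] [534.88200121 -24.42261915  20.        ] [558.38152849 -24.45862282  20.        ]
-0.007140596366009524 69.3941794943586
-0.001532100961236192 23.4995548664723
-0.005721804330380681 92.89345826585298
pin2 [[480.6, 39.0], [483.4, 10.4], [550.1, 45.3], [552.9, 15.9]]
face [[555.8, -1.2], [562.0, -45.5], [562.1, -61.5], [552.1, 48.1]]
grip [473.48945989 -23.97288172  20.        ] -0.005721804330380681
turn [-0.0037  0.0027 -1.4664] shift cm [ 4.966 -5.67   7.012]
```

```bash
python3 - <<'E'
from h import *
plan([468.8,-24,90],[np.pi,0,1.565])
E
python3 -m pendant '[[0,0,-0.15,0.5,-0.6,0,42],[0,0,-0.3,1,-1.2,0,42],[0,0,-0.45,1.5,-1.8,0,42],[0,0,-0.6,2,-2.4,0,42],[0,0,-0.75,2.5,-3,0,42],[0,0,-0.9,3,-3.6,1,42],[0,0,-1.05,3.5,-4.2,2,42],[0,0,-1.2,4,-5,3,42],[0,0,-1.35,4.5,-5.7,5,42],[0,0,-1.466,4.5,-5.7,7,42],[0,0,-1.466,4.5,-5.7,7,42],[0,0,-1.466,4.5,-5.7,7,42]]'
python3 - <<'E'
from h import *
st(); plan([468.8,-24,14.3],[np.pi,0,1.565]); snap('wrist','w28.png')
E
```

```text
turn [-0.0037  0.0027 -1.4664] shift cm [ 4.499 -5.713  7.014]
clock: 47.05
eef_pos: [469.0, -24.2, 90.6]
orientation: [-3.137, -0.0, 1.563]
ft_force: [-0.6, 0.8, 0.4]
gripper_width: 38.6
t 47.05 pos [469.  -24.2  90.6] rpy [-3.137 -0.     1.563] F [-0.6  0.8  0.4] w 38.6 q [-0.21  0.43  1.86 -0.    0.85 -1.78]
turn [-0.0041 -0.0004 -0.0022] shift cm [1.800e-02 7.000e-03 7.627e+00]
```

View pics/w28.png

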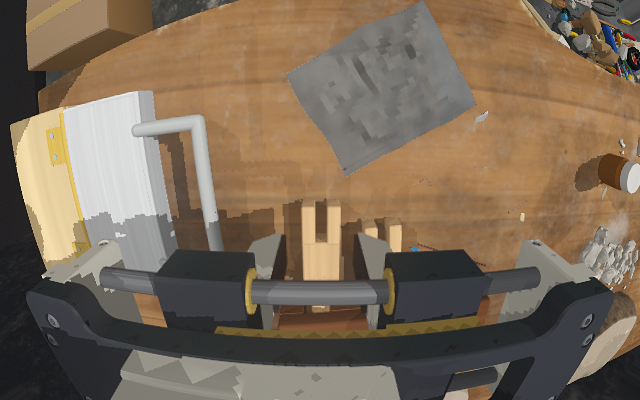

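```bash
python3 -m pendant '[[0,0,0,0,-0.25,2,42],[0,0,0,0,-0.25,4.5,42],[0,0,0,0,-0.25,6,42],[0,0,0,0,-0.25,7,42],[0,0,0,0,-0.25,7.6,42],[0,0,0,0,-0.25,7.6,42],[0,0,0,0,-0.25,7.6,25],[0,0,0,0,-0.25,7.6,25],[0,0,0,0,-0.25,7.6,25],[0,0,0,0,-0.25,7.6,25]]' 40
python3 - <<'E'
from h import *
st(); snap('wrist','w29.png')
# aligned TCP target: line through mortise0 (556.5,-29.4) yaw .09 ; shoulder currently 69.0 ahead of TCP approx
o=ctrl.get_obs(); tx=o['eef_pos'][0]; plan([tx,-29.4-(556.5-tx)*.09,15.5],[np.pi,0,1.661])
E
```

```text
clock: 48.1
eef_pos: [467.3, -24.4, 15.7]
orientation: [-3.14, 0.0, 1.563]
ft_force: [-0.9, 0.3, 5.3]
gripper_width: 29.2
t 48.1 pos [467.3 -24.4  15.7] rpy [-3.14   0.     1.563] F [-0.9  0.3  5.3] w 29.2 q [-0.22  0.56  1.93 -0.    0.66 -1.78]
turn [-0.0014  0.0001 -0.0983] shift cm [-1.303  0.011  0.022]
```

View pics/w29.png

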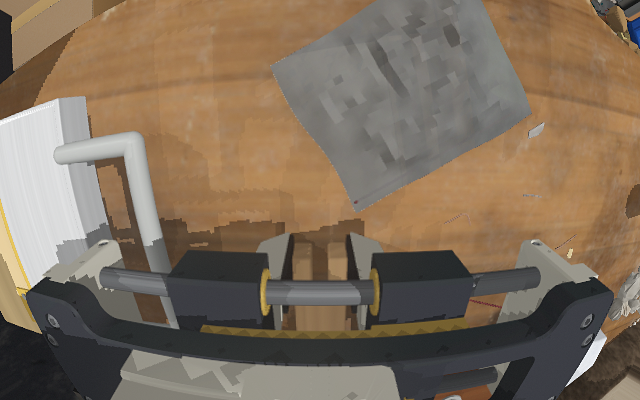

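```bash
python3 -m pendant '[[0,0,0,0,0,-0.1,25],[0,0,-0.025,-0.33,0,-0.1,25],[0,0,-0.05,-0.65,0,-0.1,25],[0,0,-0.075,-1,0,-0.1,25],[0,0,-0.098,-1.3,0,-0.1,25],[0,0,-0.098,-1.3,0,-0.1,25]]'
python3 -m pendant '[[0,0,0,0,0.6,0,25],[0,0,0,0,1.1,0,25],[0,0,0,0,1.5,0.1,25],[0,0,0,0,1.5,0.1,25]]'
```

```text
clock: 48.75
eef_pos: [467.0, -37.6, 16.6]
orientation: [-3.14, -0.0, 1.661]
ft_force: [0.4, 1.0, -2.0]
gripper_width: 29.6
clock: 49.15
eef_pos: [482.6, -36.2, 15.7]
orientation: [-3.14, 0.0, 1.661]
ft_force: [-0.7, 1.5, 2.5]
gripper_width: 29.3
```

```bash
python3 -m pendant '[[0,0,0,0,0.3,0,25],[0,0,0,0,0.6,0,25],[0,0,0,0,0.8,0,25],[0,0,0,0,0.9,0,25]]' 50
python3 -m pendant '[[0,0,0,0,0.3,0,25],[0,0,0,0,0.5,0,25],[0,0,0,0,0.6,0,25]]'
```

```text
clock: 49.55
eef_pos: [489.5, -35.5, 15.7]
orientation: [-3.135, -0.0, 1.662]
ft_force: [-11.9, -4.7, 12.0]
gripper_width: 29.3
clock: 49.85
eef_pos: [489.7, -35.3, 15.7]
orientation: [-3.122, -0.002, 1.663]
ft_force: [-25.5, -9.8, 23.9]
gripper_width: 29.4
```

Home contact again (489.6). Release in place, lift away, then confirm with a finger push on the end.

```bash
python3 -m pendant '[[0,0,0,0,0.2,0,38],[0,0,0,0,0,0,38],[0,0,0,0,0,0,38],[0,0,0,0,0,-2.5,38],[0,0,0,0,-1,-5,38],[-0.02,0,0,0,-3.5,-5,10],[-0.02,0,0,0,-3.5,-4,0],[-0.02,0,0,0,-3.5,-2,0],[-0.02,0,0,0,-3.5,-0.1,0],[-0.02,0,0,0,-3.5,0.1,0],[-0.02,0,0,0,-2.4,0.1,0],[-0.02,0,0,0,-1.8,0.1,0],[-0.02,0,0,0,-1.4,0.1,0],[-0.02,0,0,0,-1,0.1,0],[-0.02,0,0,0,-1,0.1,0]]'
python3 -m pendant '[[0,0,0,0,0.4,0,0],[0,0,0,0,0.7,0,0],[0,0,0,0,0.7,0,0]]'
```

```text
clock: 51.35
eef_pos: [476.0, -36.1, 15.0]
orientation: [-3.133, -0.003, 1.664]
ft_force: [-15.2, -3.4, 9.2]
gripper_width: 0.9
clock: 51.65
eef_pos: [476.1, -35.7, 15.1]
orientation: [-3.118, -0.005, 1.665]
ft_force: [-25.3, -9.2, 19.6]
gripper_width: 0.5
```

```bash
python3 -m pendant '[[-0.02,0,0,0,-1,0,0],[-0.02,0,0,0,-2.5,0,0],[-0.02,0,0,0,-3,-4,10],[-0.02,0,0,0,-3,-9,28],[-0.02,0,0,0,-3,-14,28],[-0.02,0,0,0,-3,-14.5,28]]'
python3 - <<'E'
from h import *
st(); snap('scene','s30.png',(240,85,450,245),3.7); plan([445.3,-98.5,160],[np.pi,0,1.611])
E
```

```text
clock: 52.25
eef_pos: [453.5, -39.7, 167.3]
orientation: [3.133, -0.0, 1.666]
ft_force: [-0.2, -0.1, 0.5]
gripper_width: 24.7
t 52.25 pos [453.5 -39.7 167.3] rpy [ 3.133 -0.     1.666] F [-0.2 -0.1  0.5] w 24.7 q [-0.26  0.29  1.82  0.    1.03 -1.93]
turn [ 0.0057 -0.0017  0.0546] shift cm [-5.819 -1.277  0.515]
```

View pics/s30.png

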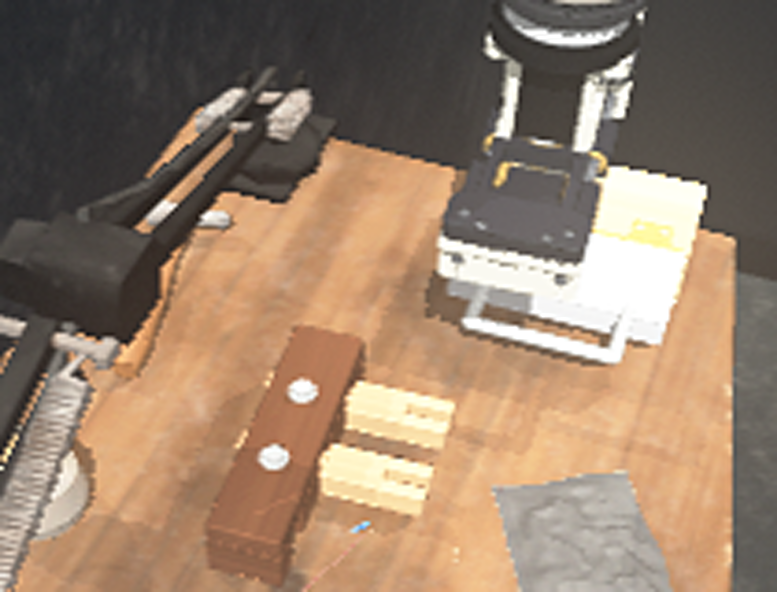

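Both pins are home again. Because one was knocked out around the time the hatch was shut, I'll reopen and shut it again, so the closing is truly last.

```bash
python3 -m pendant '[[0,0,0.03,-2.5,-0.6,0,28],[0.006,0,0.055,-5.8,-1.3,0.5,28],[0.006,0,0.055,-5.8,-1.3,3,28],[0.006,0,0.055,-5.8,-1.3,7,28],[0.006,0,0.055,-5.8,-1.3,10.5,28],[0.006,0,0.055,-5.8,-1.3,12.1,28],[0.006,0,0.055,-5.8,-1.3,12.1,28],[0.006,0,0.055,-5.8,-1.3,12.1,10],[0.006,0,0.055,-5.8,-1.3,12.1,0],[0.006,0,0.055,-5.8,-1.3,12.1,0],[0.006,0,0.055,-5.8,-1.3,12.1,0],[0.006,0,0.055,-5.8,-1.3,12.1,0]]' 12
python3 - <<'E'
from h import *
st(); snap('wrist','w31.png')
E
```

```text
clock: 53.5
eef_pos: [446.5, -98.6, 45.1]
orientation: [3.14, -0.0, 1.611]
ft_force: [0.6, -2.3, 3.7]
gripper_width: 9.2
t 53.5 pos [446.5 -98.6  45.1] rpy [ 3.14  -0.     1.611] F [ 0.6 -2.3  3.7] w 9.2 q [-0.39  0.49  1.94  0.    0.71 -2.  ]
```

View pics/w31.png

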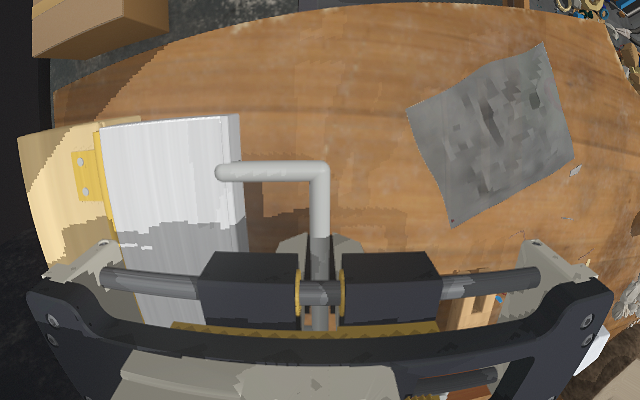

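```bash
python3 -m pendant '[[0,0,0,-0.11,0,-1.22,0],[0,0,0,-0.34,0,-2.41,0],[0,0,0,-0.68,0,-3.58,0],[0,0,0,-1.14,0,-4.71,0],[0,0,0,-1.71,0,-5.79,0],[0,0,0,-2.39,0,-6.81,0],[0,0,0,-3.17,0,-7.75,0],[0,0,0,-4.03,0,-8.61,0],[0,0,0,-4.98,0,-9.38,0],[0,0,0,-6,0,-10.05,0],[0,0,0,-7.08,0,-10.62,0],[0,0,0,-8.21,0,-11.07,0],[0,0,0,-9.38,0,-11.41,0],[0,0,0,-10.58,0,-11.64,0],[0,0,0,-11.79,0,-11.74,0],[0,0,0,-13.01,0,-11.72,0],[0,0,0,-14.23,0,-11.57,0],[0,0,0,-15.42,0,-11.31,0],[0,0,0,-16.5,0,-10.95,0],[0,0,0,-16.5,0,-10.95,0]]'
python3 - <<'E'
from h import *
st(); snap('scene','s32.png',(240,45,450,225),3.3)
o=ctrl.get_obs(); R0=R.from_euler('xyz',o['orientation']); print(R0.inv().apply(np.array([446.3,-98.7,45.3])-o['eef_pos'])/10)
E
```

```text
clock: 55.55
eef_pos: [452.9, -265.1, 153.7]
orientation: [3.14, -0.0, 1.609]
ft_force: [2.3, -0.6, 1.6]
gripper_width: 9.3
t 55.55 pos [ 452.9 -265.1  153.7] rpy [ 3.14  -0.     1.609] F [ 2.3 -0.6  1.6] w 9.3 q [-0.68  0.42  1.65  0.    1.07 -2.29]
[16.57428124 -0.02819357 10.87710321]
```

View pics/s32.png

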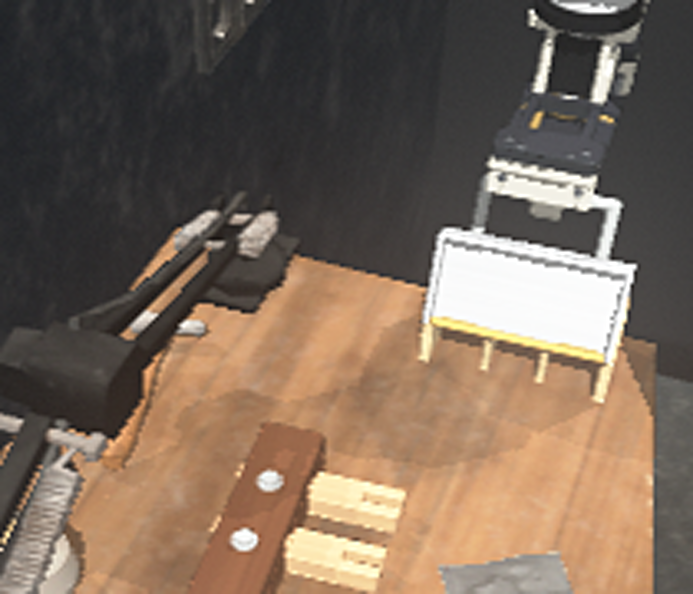

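```bash
python3 -m pendant '[[0,0,0,1.16,0,-0.38,0],[0,0,0,2.35,0,-0.64,0],[0,0,0,3.57,0,-0.79,0],[0,0,0,4.79,0,-0.81,0],[0,0,0,6,0,-0.71,0],[0,0,0,7.2,0,-0.48,0],[0,0,0,8.37,0,-0.14,0],[0,0,0,9.5,0,0.31,0],[0,0,0,10.58,0,0.88,0],[0,0,0,11.6,0,1.55,0],[0,0,0,12.55,0,2.32,0],[0,0,0,13.41,0,3.18,0],[0,0,0,14.19,0,4.12,0],[0,0,0,14.87,0,5.14,0],[0,0,0,15.44,0,6.22,0],[0,0,0,15.9,0,7.35,0],[0,0,0,16.24,0,8.52,0],[0,0,0,16.47,0,9.71,0],[0,0,0,16.57,0,10.6,0],[0,0,0,16.57,0,10.9,0]]'
python3 -m pendant '[[0,0,0,0,0,0.05,0],[0,0,0,0,0,0.05,15],[0,0,0,0,0,0,28],[0,0,0,0,0,0,28],[0,0,0,0,0,-2,28],[0,0,0,0,0,-6,28],[0,0,0,0,0,-11,28],[0,0,0,0,0,-16,28],[0,0,0,0,-4,-20,28],[0,0,0,0,-8,-20,28],[0,0,0,0,-8,-20,28]]'
python3 - <<'E'
from h import *
st(); snap('scene','s33.png',(240,85,450,245),3.7); snap('top','t33.png',(180,110,500,310),2.5)
E
```

```text
clock: 57.6
eef_pos: [446.7, -98.6, 44.7]
orientation: [3.14, -0.001, 1.609]
ft_force: [-4.1, 1.0, 18.9]
gripper_width: 9.2
clock: 58.7
eef_pos: [362.9, -101.2, 245.6]
orientation: [3.14, -0.0, 1.609]
ft_force: [0.7, -0.0, -0.4]
gripper_width: 25.8
t 58.7 pos [ 362.9 -101.2  245.6] rpy [ 3.14  -0.     1.609] F [ 0.7 -0.  -0.4] w 25.8 q [-0.48  0.06  1.87  0.    1.21 -2.09]
```

View pics/s33.png

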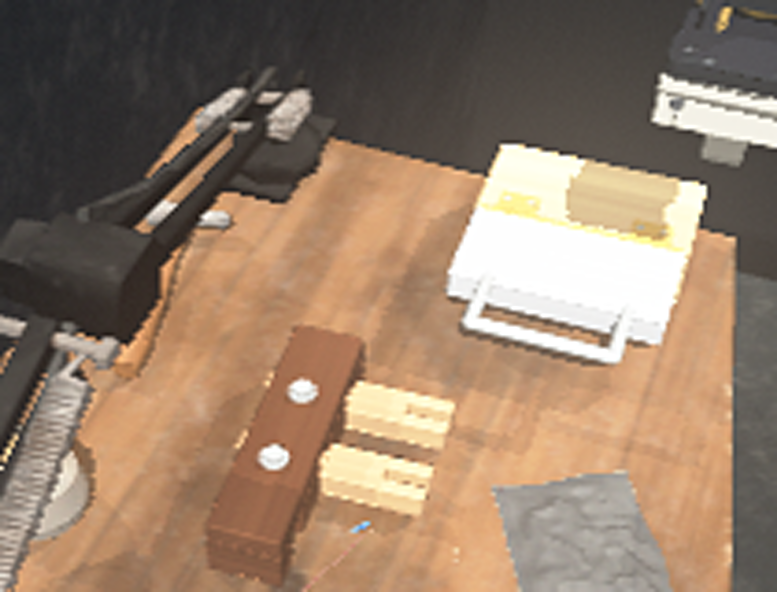

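View pics/t33.png

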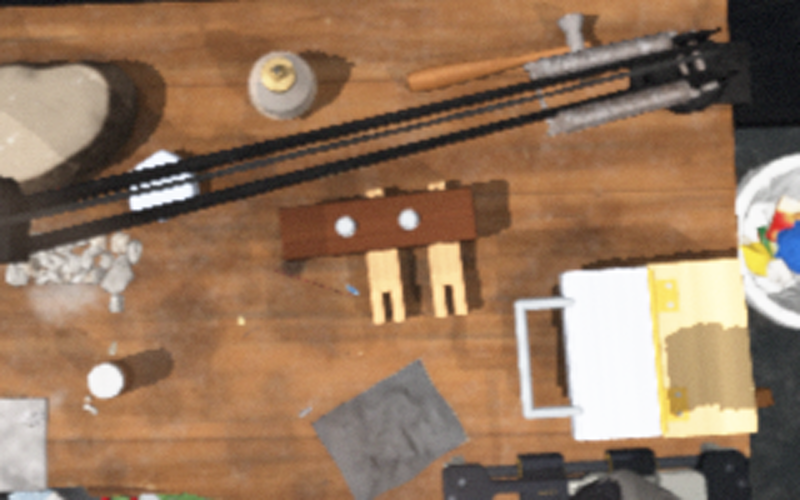

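Both tangs now show behind the rack by the same amount, the shoulders are against the front, the hatch is shut, and the hammer, lamp and jar look the same as at the start.

```bash
python3 - <<'E'
from cell import order
print(order.sign_off())
E
```

```text
the job is handed in; nothing more can be done
None
```

The job is done and handed in at about 59 s of the 210 s. The box held two bench pins, and both are now home in the rack's right-hand (mortise 0) and middle (mortise 1) mortises. I swung the hatch right back, drew each pin out by its tang, put it down, took it again by the broad end and pushed it in.

- **First pin pulled back:** after its first push I drew it back about 4 mm while letting go. I pushed it home again from its end.
- **Pin knocked out:** around the time I first shut the hatch, the pin in the right-hand mortise was knocked about 20 mm out and askew. I pushed it home again, then opened the hatch fully and shut it once more, so that shutting it came last.

**Last checks:**
- **Pins:** at about 25 N of push neither pin moved any further. The stopping points agree with the rack's face to within about 1 mm. Earlier wrist pictures still read 1 to 2 mm of gap at the shoulders, about what those pictures can resolve, so I went by the push test.
- **Rest of the scene:** the final overhead picture shows both tangs coming through the back of the rack equally. It also shows the hatch shut, and the hammer, lamp and jar looking unmoved.
- **Contact on the hatch:** during the second extraction I felt about 12 N sideways, probably the gripper's body touching the open hatch. That is under the 40 N limit, and the hatch stayed open.

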